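# Load the glazed tiles into the gravity chute, blue side up

## Task

First slide the red gate at the foot of the chute fully shut, with the chute still empty. Then take the two tiles off the banding wheels and set each one down onto the chute's bed (do not drop it in from above), so that both slide down and rest in a row behind the gate, lying flat across the chute with the blue glazed face up. Leave the gate shut and do not disturb the other things on the table.

Things in the scene. Friction and masses are not known exactly. Their poses are not given: they have to be found in the camera images.
- tile_a_mid (a point): Centre (half-way up) of one fired tile: 120 mm long, 70 high, 16 thick, 0.27 kg, loose, standing on its long edge on a banding wheel, facing any way. One broad face is glazed blue (layer 5 mm thick, seen on the top edge too), the other is bare red-brown clay with dark grooves. x runs along the length, y points straight out of the blue face, z up.
- tile_b_mid (a point): Centre (half-way up) of the other, identical fired tile: 120 mm long, 70 high, 16 thick, 0.27 kg, loose, standing on its long edge on a banding wheel, facing any way. One broad face is glazed blue (layer 5 mm thick, seen on the top edge too), the other is bare red-brown clay with dark grooves. x runs along the length, y points straight out of the blue face, z up.
- wheel_a: A banding wheel, grey, fixed, 140 mm wide, top 45 mm above the table (origin: under its centre). A tile stands over its centre, lengthwise along x, between four wooden stubs 12 mm high at 32 to 52 mm either side of the middle, with 2 mm play on each face; the middle is free.
- wheel_b: Another banding wheel, grey, fixed, 140 mm wide, top 45 mm above the table (origin: under its centre). A tile stands over its centre, lengthwise along x, between four wooden stubs 12 mm high at 32 to 52 mm either side of the middle, with 2 mm play on each face; the middle is free.
- chute_bed: Sloping bed of the chute: two polished steel runners between green side guides, 260 mm long, fixed. Origin on the runners' surface, mid-width, at the upper (head) end, 161 mm above the table; x points down the slope (24 degrees, 0.42 rad), y across, z square off the bed. Guides' inner faces at y = +-65 mm, 22 mm above the bed: 5 mm play each side of a tile. No wall at the head.
- bed_foot (a point): Lower end of the bed's surface, mid-width, 55 mm above the table. The runners cover |y| 30 to 65 mm; the middle 60 mm is open down to a plate 12 mm above the table, so a finger may dip between them. They are slippery (friction about 0.24): a tile lying flat slides down until it meets the shut gate or another tile.
- load_line (a point): A good place, mid-width, 85 mm down the bed, to rest a tile's long lower edge across the bed. Held there with its top leaning 20 to 30 degrees back towards the head and let go, the tile lies back towards the head, then slides down, with the face that looked down the slope now up. Let go upright, it may topple forward, the other face up.
- gate (a joint): Slide of the red gate across the foot of the chute, in m: 0 = shut (end stop), up to 0.11 = open. It opens along the bed's -y, shuts along +y, takes about 2 N to move and stays where it is left. The gate is a plate 134 mm wide and 8 thick, square to the bed at its lower end, its top 24 mm above the bed.
- gate_knob (a point): Centre of the upright black round knob on the gate: 22 mm in diameter, the black part 30 mm high (15 mm above and below this point), on a 14 mm steel stem; clear of the plate's top by about 24 mm. It moves with the gate; shut, it is at the middle of the bed's width.
- cup: White cup, 72 mm wide, 75 mm high, loose; a bystander. Origin under its centre.
- glaze_jar: Glaze jar with blue cap, 70 mm wide, 100 mm high, loose; a bystander. Origin under its centre.
- dish: Blue dish, 140 mm wide, 22 mm high, loose; a bystander. Origin under its centre.
- glaze_brush: Brush, 200 mm long, lying on the table, loose; a bystander. Origin under its middle.
There are look-alikes about, which are no part of the job. What is shaped like the part that bears tile_b_mid but green or yellow is not meant.

How it is judged:
By the outcome, as a careful person would: the job done as asked, in the order asked, and still so for the second after the job is handed in, with the robot touching nothing.
It also fails if it takes over 72 s, if anything falls off the work surface, if the arm or the gripper's body presses on something with over 40 N, if the wrist force passes 120 N, or if a joint passes its speed limit or range.

## Robot

A 7-joint arm with a two-finger parallel gripper is mounted at the origin on the work surface. World frame = base frame: x ahead of the robot, y to its left, z up, the work surface at z = 0. Lengths are in m, angles in rad, forces in N, time in s.
With the tool pointing down it reaches from about 0.4 to 0.85 m from the base axis. Payload 4.5 kg.
Tool frame: the origin (TCP) lies midway between the tips of the shut fingers; the grasp point (between the pads) lies 19 mm behind it; z points along the fingers, y is the direction in which the jaws open and shut (so a half turn about z gives the same grasp; the last joint's range is limited). The gripper opens to 85 mm and grips with 20 to 120 N. Pads are 22 mm wide; open, the fingers measure 114 mm over their backs; the gripper's body (76 mm by 85 mm) begins 54 mm behind the grasp point. The pads swing forward as they close: fully open they stand 13 mm farther back than shut.
Start: joints at [-1.066, 0.689, -0.195, 1.565, 0.157, 0.902, -0.215], TCP at [0.283, 0.557, 0.231] pointing down, gripper open.
Joint ranges: [-3.01, 3.01], [-0.46, 2.08], [-1.47, 1.51], [0.13, 2.56], [-1, 4.14], [0.04, 2.09], [-2.66, 2.66]. Speed limits (rad/s): [2.57, 2.57, 3.14, 3.14, 3.14, 3.14, 3.14].

## Interface

Orientations are given as a unit quaternion [x, y, z, w].
In Python, from workcell import bot gives the robot as it stands. The module is installed in compiled form; this text tells all that it offers.
- The arm moves only by the shell command python3 -m pendant 'ROWS' [FORCE]. ROWS is JSON, a list of rows, each an object with "grip": the closure, from -1 (fully open) to 1 (shut); "translation": the shift along the tool's x, y, z in units of 0.03 m (1.0 is 0.03 m), a list of three; "angular": the turn, a rotation vector about the tool's x, y, z in units of 0.12 rad (1.0 is 0.12 rad), a list of three. In form: [{"grip": grip, "translation": [tx, ty, tz], "angular": [wx, wy, wz]}, ...]. A call has 1 to 20 rows; each row shifts and turns the commanded pose from where the row before left it, along the tool's axes as they then stand; what a row does not reach is not made up. A row lasts 1/12 s, in which the tool goes at most 41.7 mm and 7.16 degrees, less where a joint would pass 70% of its speed; a pose out of reach is approached as far as the arm can. A call with a number of a shift or a turn outside -1 to 1 is refused whole. A call with a gripper value outside its range is refused whole. The fingers move at their own pace and stop on an object; FORCE is the grip in N (left out, the last holds). Time passes only in rows, so rows that do not move let the fingers close. It gives the time, the measured TCP pose, the force and the opening at its end, in the units of the state.
- bot.get_state(): the state, without advancing time (a new reading comes with each control period).
- bot.get_image(name): name is "side" or "top"; returns a dict with "frame" (480x640x3 uint8, red, green, blue), "K" (3x3 intrinsics, pixels), "position" and "rotation" of the camera in the world. Camera axes: x right, y up, looking along -z (the intrinsics and any distortion apply to the point x, -y, -z); pixel columns grow to the right and rows downward; lengths in m; the calibration is good to about 2 mm. A picture is of the moment at which its call begins. There is no depth.
- bot.job_done(): hands the job in, once; it reports no verdict.
The state is a dict: "time_s": time; "qpos": joint angles; "qvel": joint speeds; "tau": joint torques, N m; "eef_pos": TCP position; "tcp_rot": TCP orientation; "force": force on the tool from outside, world axes, zero at the start; "wrist_torque": the same for the moment, N m; "gripper_width": opening from 0.0 (shut) to 1.0 (fully open).
Only numpy, scipy, OpenCV 4.12 (cv2) and the standard library are available. Lean on these libraries where they do the work, as an engineer would, in place of code of your own. Each camera call takes 0.05 s, during which the arm holds its last target.

## Working session

There is one attempt and no reset: what is moved stays moved. The work goes in short steps, Python scripts to look and compute and a shell command to move; the robot and the scene stay as the last step left them, time stands still between calls to the robot, and variables do not carry over. Pictures are saved under pics/ and viewed, and the job is handed in when it is done.

```bash
mkdir -p pics; ls; python3 - <<'E'
from workcell import bot
import cv2,json
s=bot.get_state()
for k,v in s.items(): print(k,v)
for n in("side","top"):
    d=bot.get_image(n); cv2.imwrite(f"pics/{n}0.png",d["frame"][:,:,::-1]); print(n,d["K"],d["position"],d["rotation"],[k for k in d])
E
```

```text
pics
time_s 0.0
qpos [-1.06620201  0.68999025 -0.19452263  1.56637379  0.15730965  0.90245034
 -0.21506796]
qvel [ 0.00044549 -0.0009908   0.00020976 -0.00140079  0.00161491 -0.00203962
  0.00135664]
tau [-2.68309168e-04 -5.39600730e+01 -1.26676776e+00 -1.58539224e+01
  9.08787071e-03  9.23222455e-03  2.26715048e-05]
eef_pos [0.28324312 0.55640575 0.2304724 ]
tcp_rot [ 2.33164557e-01  9.72436863e-01 -9.01851566e-04 -1.50113609e-04]
force [-0.09002154 -0.21181207  0.4208675 ]
wrist_torque [-0.03985608 -0.0326466   0.02332022]
gripper_width 1.0017101696619926
side [[513.48653229   0.         312.61391909]
 [  0.         513.48653229 241.91998346]
 [  0.           0.           1.        ]] [ 0.19209145 -0.79092528  1.03793565] [ 0.37547355 -0.07002899 -0.18198652  0.90608855] ['frame', 'K', 'position', 'rotation']
top [[594.52826656   0.         322.32547173]
 [  0.         594.52826656 248.74056083]
 [  0.           0.           1.        ]] [0.38210541 0.03241303 1.39773219] [-0.0332746   0.03705001  0.7107609  -0.70166876] ['frame', 'K', 'position', 'rotation']
```

View pics/side0.png

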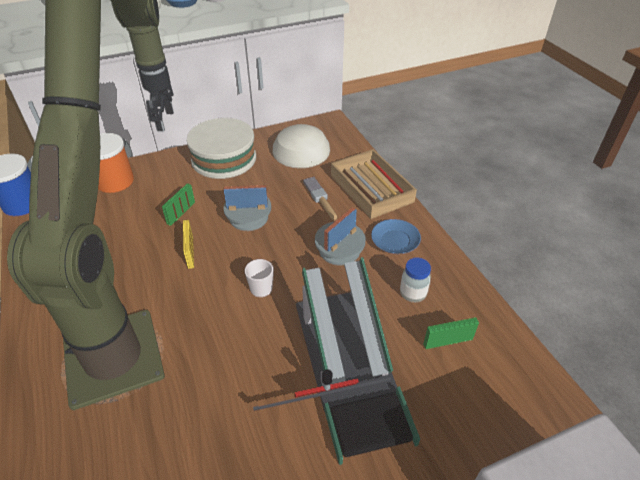

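View pics/top0.png

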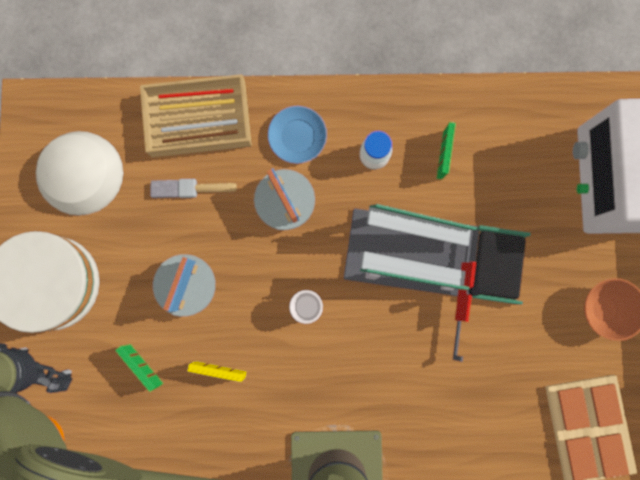

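The side view shows the wheels at about (247,208) and (341,240), and the chute at (350,330). The gate is at (330,388), open towards the left. The top view shows the same wheels at (184,285) and (284,199), and the chute with its head at (360,240) and foot at (470,260). The green and yellow slabs are the look-alikes. Next I'll enlarge both views.

```bash
cat > h.py <<'E'
import numpy as np, cv2
from scipy.spatial.transform import Rotation as R
from workcell import bot
def grab(n,name=None):
    d=bot.get_image(n)
    if name: cv2.imwrite(f"pics/{name}.png",d["frame"][:,:,::-1])
    return d
import pickle,os
def calib():
    if not os.path.exists('cal.pkl'):
        pickle.dump({n:{k:v for k,v in bot.get_image(n).items() if k!='frame'} for n in('side','top')},open('cal.pkl','wb'))
    return pickle.load(open('cal.pkl','rb'))
C=calib()
def ray(n,u,v):
    d=C[n];K=d["K"];p=np.array([(u-K[0,2])/K[0,0],(v-K[1,2])/K[1,1],1.])
    return np.array(d["position"]),R.from_quat(d["rotation"]).apply([p[0],-p[1],-p[2]])
def atz(n,u,v,z):
    o,r=ray(n,u,v); return o+r*(z-o[2])/r[2]
def proj(n,P):
    d=C[n];q=R.from_quat(d["rotation"]).inv().apply(np.atleast_2d(P)-d["position"]);K=d["K"]
    return np.c_[K[0,2]+K[0,0]*q[:,0]/-q[:,2],K[1,2]+K[1,1]*q[:,1]/q[:,2]]
def tri(a,b):
    (o1,r1),(o2,r2)=ray('side',*a),ray('top',*b)
    t=np.linalg.lstsq(np.c_[r1,-r2],o2-o1,rcond=None)[0]
    p,q=o1+t[0]*r1,o2+t[1]*r2
    return (p+q)/2,np.linalg.norm(p-q)
def crop(src,x0,y0,x1,y1,s,out):
    im=cv2.imread(f"pics/{src}.png")[y0:y1,x0:x1]
    im=cv2.resize(im,None,fx=s,fy=s,interpolation=cv2.INTER_CUBIC)
    for x in range((x0//10+1)*10,x1,10):
        cv2.line(im,(int((x+.5-x0)*s),0),(int((x+.5-x0)*s),6 if x%50 else 14),(255,255,255),1)
        if x%20==0: cv2.putText(im,str(x),(int((x+.5-x0)*s)-12,24),0,.4,(255,255,255),1)
    for y in range((y0//10+1)*10,y1,10):
        cv2.line(im,(0,int((y+.5-y0)*s)),(6,int((y+.5-y0)*s)),(255,255,255),1)
        if y%20==0: cv2.putText(im,str(y),(8,int((y+.5-y0)*s)+4),0,.4,(255,255,255),1)
    cv2.imwrite(f"pics/{out}.png",im)
E
python3 - <<'E'
from h import *
crop('top0',150,160,330,320,4.4,'t0w')
crop('top0',335,190,535,340,4,'t0c')
crop('side0',240,250,430,470,2.7,'s0c')
crop('side0',210,170,380,290,4.5,'s0w')
E
```

```text
(no output)
```

View pics/t0w.png

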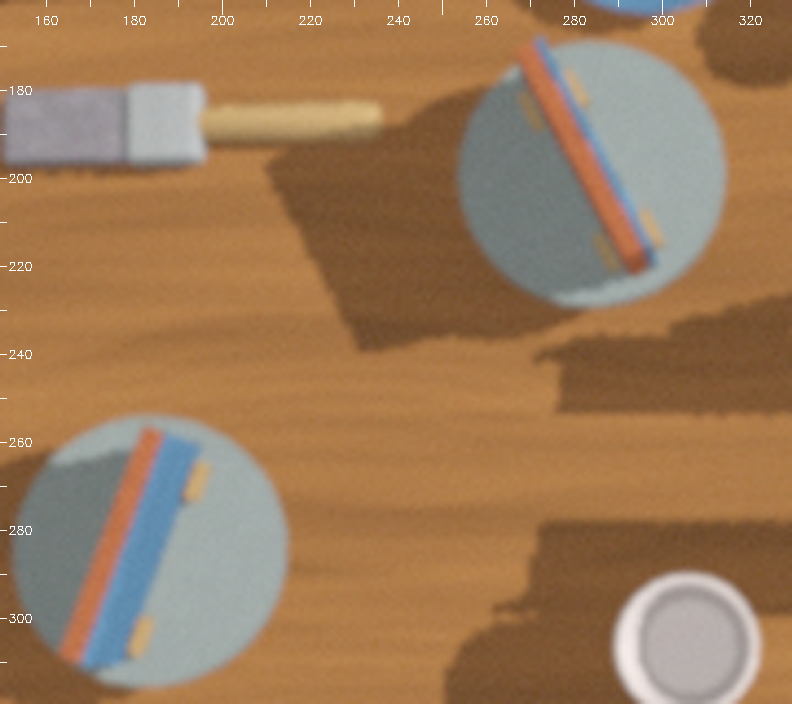

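View pics/t0c.png

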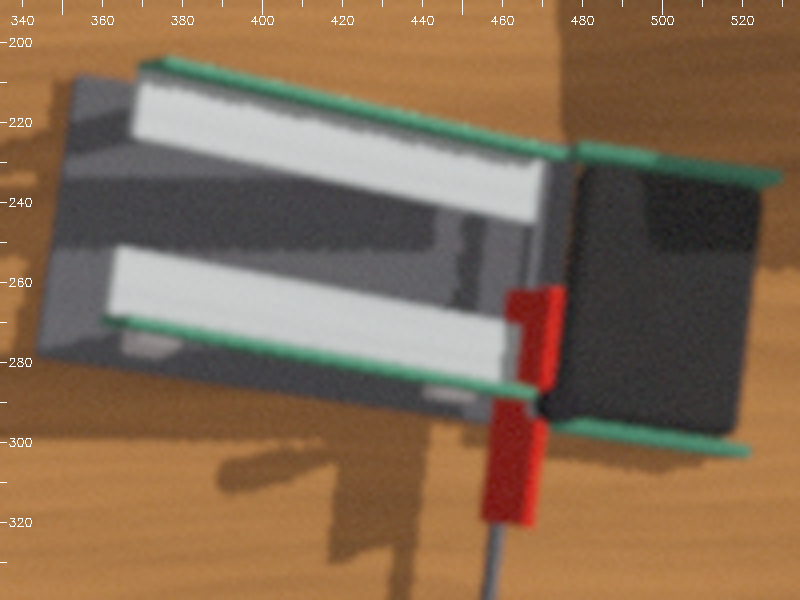

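View pics/s0c.png

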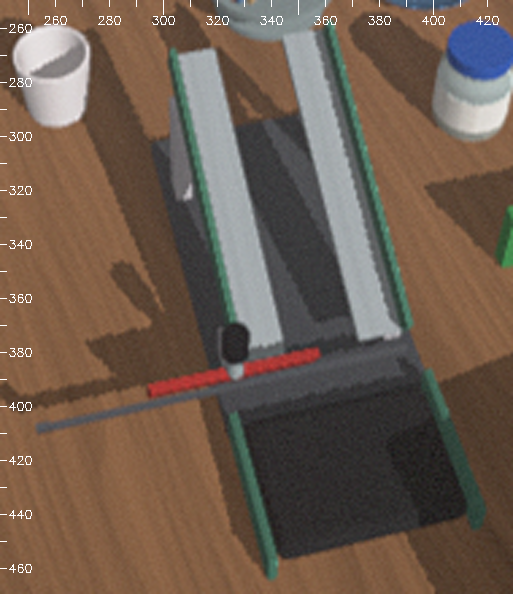

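View pics/s0w.png

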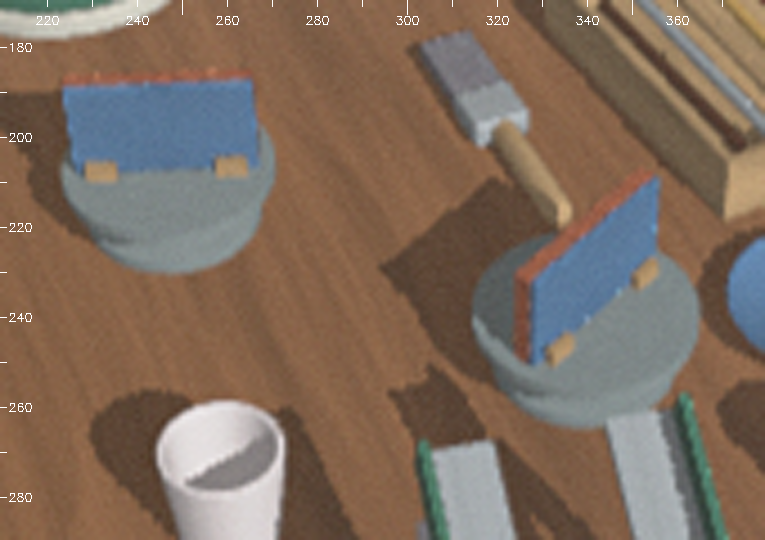

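```bash
python3 - <<'E'
from h import *
from scipy.optimize import least_squares
c,s=np.cos(np.radians(24)),np.sin(np.radians(24))
def chute(p,L):
    x,y,yaw=p; L=np.atleast_2d(L).astype(float)
    M=R.from_euler('ZY',[yaw,np.radians(24)])
    return M.apply(L)+[x,y,.161]
L=np.array([[0,30,0],[0,-30,0],[260,30,0],[260,-30,0]])/1000
top=np.array([[367.5,223.5],[363,250.8],[467,245],[461,270]])
side=np.array([[345,262.5],[318.5,267.7],[370-0.5,375],[342.5,377]])
f=lambda p:np.r_[(proj('top',chute(p,L))-top).ravel(),(proj('side',chute(p,L))-side).ravel()]
p0=[.5,.0,-1.6]
r=least_squares(f,p0,loss='soft_l1');print('chute',r.x,r.x[2]*57.3);print(r.fun.reshape(-1,2).round(1))
np.save('chute.npy',r.x)
print('load',chute(r.x,[.085,0,0]),'foot',chute(r.x,[.26,0,0]))
k,e=tri((327.0,377.0),(470,290));print('knob',k,e)
M=R.from_euler('ZY',[r.x[2],np.radians(24)]);print('knob chute mm',M.inv().apply(k-[r.x[0],r.x[1],.161])*1000)
for n,u in(('b',(284.6,199.8)),('a',(184.3,285))): print(n,atz('top',*u,.045))
for n,u in(('b',(150/4.5+0,0)),): pass
# tile top edge
g=lambda x,y:(150+x/4.4-.5,160+y/4.4-.5)
for n,(q) in dict(b=[(518,57),(640,275),(541,37),(657,262)],a=[(147,427),(61,657)]).items():
    P=[atz('top',*g(*a),.115) for a in q]; print(n,np.round(P,4).tolist(),[np.linalg.norm(P[0]-P[1])],np.degrees(np.arctan2(*(P[1]-P[0])[1::-1])), np.mean(P,0))
# side top edge tile a, b
h=lambda x,y:(210+x/4.5-.5,170+y/4.5-.5)
for n,q in dict(b=[(650,168),(516,268),(660,178),(534,278)],a=[(64,77),(250,75),(64,90),(252,82)]).items():
    P=[atz('side',*h(*a),.115) for a in q]; print('side',n,np.round(P,4).tolist(),[np.linalg.norm(P[0]-P[1])],np.degrees(np.arctan2(*(P[1]-P[0])[1::-1])), np.mean(P,0))
for n,uv in dict(cup=(306,307),jar=(378,145)).items(): print(n,atz('top',*uv,.09))
E
```

```text
chute [ 0.5300673  -0.06425711 -1.74657816] -100.0789284187367
[[-0.5 -0.9]
 [-0.5 -0.2]
 [-0.5  1.1]
 [ 1.8  2.1]
 [-1.2 -0.3]
 [ 0.1 -1.2]
 [ 1.1  0.1]
 [ 1.   3.6]]
load [[ 0.51648779 -0.14071188  0.12642739]] foot [[ 0.48852997 -0.29811875  0.05524847]]
knob [ 0.41786582 -0.29597568  0.10210118] 0.001703475033277957
knob chute mm [250.30490669 -69.94999748  46.97013441]
b [0.6315469  0.10975596 0.045     ]
a [0.43833081 0.33872088 0.045     ]
b [[0.6799, 0.1435, 0.115], [0.5694, 0.0835, 0.115], [0.69, 0.1319, 0.115], [0.5758, 0.0751, 0.115]] [np.float64(0.12575689039534302)] -151.54433873967693 [0.62876476 0.10850949 0.115     ]
a [[0.497, 0.3265, 0.115], [0.385, 0.3672, 0.115]] [np.float64(0.11914515527920244)] 160.0192426642274 [0.44096784 0.34684247 0.115     ]
side b [[0.6906, 0.1431, 0.115], [0.5813, 0.0945, 0.115], [0.6921, 0.1325, 0.115], [0.5875, 0.0828, 0.115]] [np.float64(0.11957875322123428)] -156.01790431740176 [0.63787337 0.11319143 0.115     ]
side a [[0.3875, 0.3674, 0.115], [0.4966, 0.3229, 0.115], [0.384, 0.3549, 0.115], [0.4955, 0.3158, 0.115]] [np.float64(0.11787384243753908)] -22.200165385081824 [0.44089607 0.34023576 0.115     ]
cup [0.38490873 0.06197625 0.09      ]
jar [ 0.74565843 -0.10381444  0.09      ]
```

```bash
python3 - <<'E'
from h import *
from scipy.optimize import least_squares
def tile(p,L): return R.from_euler('z',p[2]).apply(np.array(L,float)/1000)+[p[0],p[1],.080]
g=lambda x,y:(150+x/4.4-.5,160+y/4.4-.5)
h=lambda x,y:(210+x/4.5-.5,170+y/4.5-.5)
# x along length; y out of blue. a: blue faces -y world => x = y cross z: (-Y)x(Z) = -X => +x end at low world x (image bottom)
obs={'a':([.4385,.340,np.radians(160)],[('top',(-60,-8,35),g(147,427)),('top',(60,-8,35),g(61,657)),('top',(60,3,35),g(80,662)),('top',(-60,3,35),g(164,432)),
 ('side',(60,3,35),h(64,88)),('side',(-60,3,35),h(251,79)),('side',(60,8,-35),h(77,165)),('side',(-60,8,-35),h(258,165))]),
'b':([.6315,.1098,np.radians(207)],[('top',(-60,-8,35),g(518,57)),('top',(60,-8,35),g(634,273)),('top',(-60,8,35),g(543,37)),('top',(60,3,35),g(650,265)),
 ('side',(60,3,35),h(528,275)),('side',(-60,8,35),h(661,180)),('side',(60,8,-35),h(536,364)),('side',(-60,8,-35),h(655,262))])}
ims={n:cv2.imread(f'pics/{n}0.png') for n in('top','side')}
wc={'a':(.4383,.3387),'b':(.6315,.1098)}
for n in obs:
    p0,o=obs[n]
    f=lambda p:np.concatenate([(proj(c,tile(p,[l]))[0]-u) for c,l,u in o])
    r=least_squares(f,p0,loss='soft_l1');print(n,r.x.round(4),np.degrees(r.x[2]),f(r.x).reshape(-1,2).round(1).tolist())
def draw(segs,S=4,col=(0,255,255)):
    for c in ims:
        for A in segs:
            q=proj(c,A); q=((q+.5)*S).astype(int)
            cv2.polylines(big[c],[q.reshape(-1,1,2)],False,col,1)
    return
big={c:cv2.resize(ims[c],None,fx=4,fy=4,interpolation=cv2.INTER_CUBIC) for c in ims}
for n in obs:
    p0,o=obs[n]
    f=lambda p:np.concatenate([(proj(c,tile(p,[l]))[0]-u) for c,l,u in o])
    p=least_squares(f,p0,loss='soft_l1').x
    for z in(-35,35): draw([tile(p,[(-60,-8,z),(60,-8,z),(60,8,z),(-60,8,z),(-60,-8,z)])])
    draw([tile(p,[(-60,3,35),(60,3,35)])])
    t=np.linspace(0,6.283,60);draw([np.c_[wc[n][0]+.07*np.cos(t),wc[n][1]+.07*np.sin(t),t*0+.045]],col=(0,0,255))
cp=np.load('chute.npy')
# refit w/o occluded
def chute(p,L): return R.from_euler('ZY',[p[2],np.radians(24)]).apply(np.array(L,float)/1000)+[p[0],p[1],.161]
L=[[0,30,0],[0,-30,0],[260,30,0]];top=np.array([[367.5,223.5],[363,250.8],[467,245]])-.25;side=np.array([[345,262.5],[318.5,267.7],[369.5,375]])-.25
f=lambda p:np.r_[(proj('top',chute(p,L))-top).ravel(),(proj('side',chute(p,L))-side).ravel()]
r=least_squares(f,cp);cp=r.x;np.save('chute.npy',cp);print('chute',cp,np.degrees(cp[2]),r.fun.round(1))
for s in(1,-1):
    draw([chute(cp,[(0,s*30,0),(260,s*30,0),(260,s*65,0),(260,s*65,22),(0,s*65,22),(0,s*65,0),(0,s*30,0)])])
    draw([chute(cp,[(260,s*67-110,24),(268,s*67-110,24)])],col=(255,0,255))
draw([chute(cp,[(260,-67-90,24),(260,67-90,24),(268,67-90,24),(268,-67-90,24),(260,-67-90,24)])],col=(255,0,255))
cv2.imwrite('pics/ov_w.png',big['top'][640:1280,600:1320]);cv2.imwrite('pics/ov_c.png',big['top'][760:1340,1340:2120])
cv2.imwrite('pics/ov_sw.png',big['side'][680:1160,840:1520]);cv2.imwrite('pics/ov_sc.png',big['side'][1000:1600,1000:1700])
E
```

```text
a [0.4397 0.3405 2.7988] 160.3592640284923 [[-0.6, -0.9], [-0.5, -0.4], [0.0, 0.1], [0.3, -0.4], [-0.9, -0.0], [-0.1, 0.3], [-0.7, 2.6], [0.1, 1.0]]
b [0.6326 0.1093 3.6268] 207.79754187875514 [[-0.4, -0.9], [-0.9, -2.4], [0.4, 0.3], [-0.1, -3.0], [-0.4, 2.4], [-0.8, 0.3], [-0.9, 2.2], [-0.7, 0.9]]
chute [ 0.52983007 -0.06462873 -1.74526162] -99.99612502035757 [-0.1 -0.6 -0.   0.2 -0.1  1.3 -1.   0.   0.3 -0.8  1.5  0.5]
```

View pics/ov_w.png

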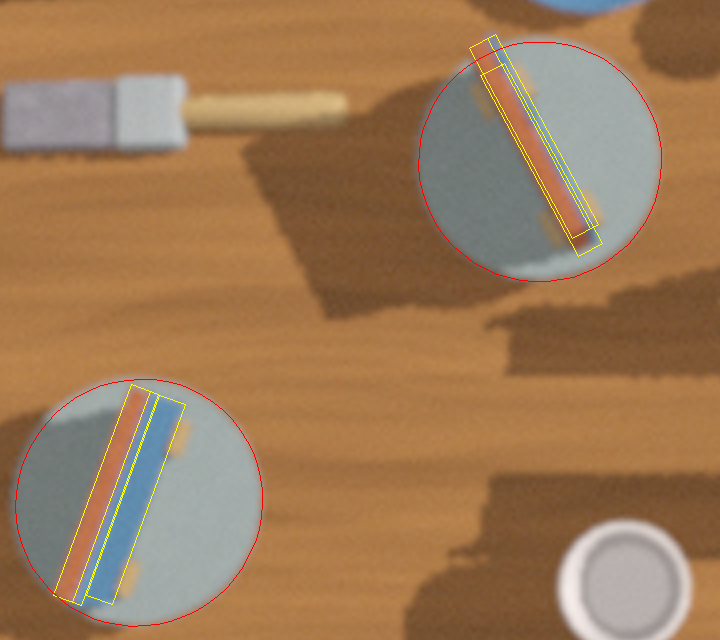

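View pics/ov_c.png

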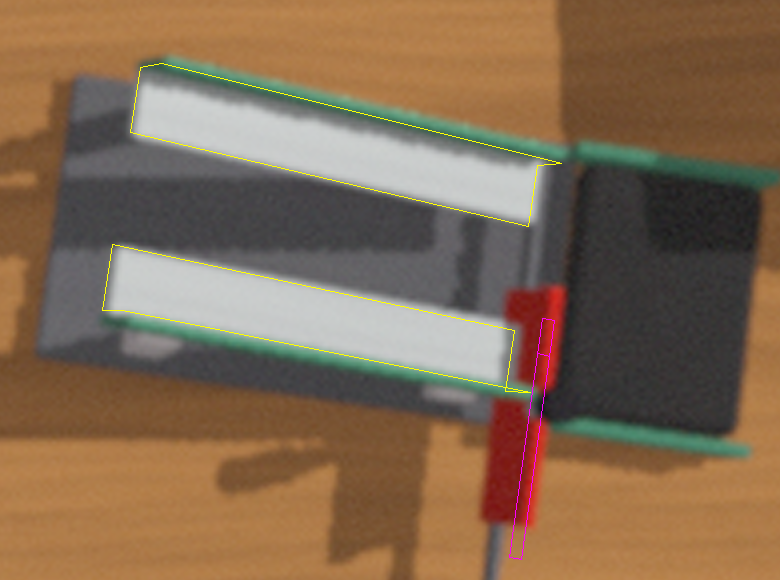

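View pics/ov_sc.png

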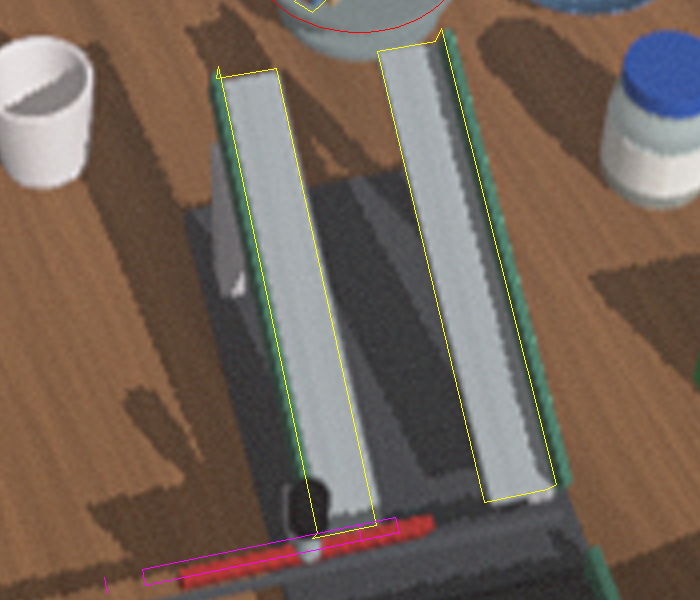

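View pics/ov_sw.png

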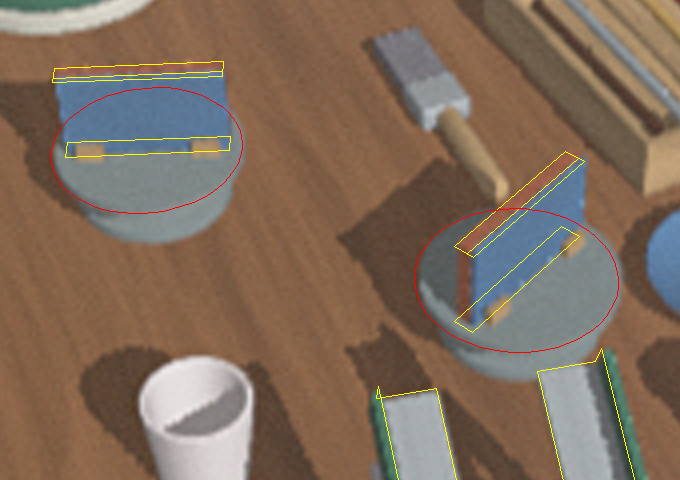

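The overlays match to about 2 px. The blue faces point at 160°+90° for tile a and 208°+90° for tile b, and the chute yaw is −100°. The gate is about 70 mm open, with its knob near (0.418, −0.296, 0.102). First I'll swing around the base towards the gate.

```bash
cat >> h.py <<'E'
def st():
    s=bot.get_state(); Q=R.from_quat(s['tcp_rot'])
    return s,np.array(s['eef_pos']),Q
def yawy(Q): y=Q.apply([0,1,0]); return np.degrees(np.arctan2(y[1],y[0]))
def plan(pos=None,Rt=None,yaw=None):
    """yaw: angle of tool y (deg), tool down"""
    s,p,Q=st()
    if yaw is not None:
        y=np.array([np.cos(np.radians(yaw)),np.sin(np.radians(yaw)),0]);z=np.array([0,0,-1.]);Rt=R.from_matrix(np.c_[np.cross(y,z),y,z])
    print('t',round(s['time_s'],2),'p',p.round(4),'yawy',round(yawy(Q),1),'z',Q.apply([0,0,1]).round(3),'F',np.round(s['force'],1),'w',round(s['gripper_width'],3))
    if Rt is not None: print('rot units',((Q.inv()*Rt).as_rotvec()/.12).round(2))
    else: Rt=Q
    if pos is not None: d=np.array(pos)-p; print('d world',d.round(4),'trans units (tool now)',(Q.inv().apply(d)/.03).round(2),'(after rot)',(Rt.inv().apply(d)/.03).round(2))
E
python3 -m pendant '[{"grip":-1,"translation":[0,0,-1],"angular":[0,0,0]},{"grip":-1,"translation":[-0.5,0,-0.5],"angular":[0,0,0.2]},{"grip":-1,"translation":[-1,0,0],"angular":[0,0,0.4]},{"grip":-1,"translation":[-1,0,0],"angular":[0,0,0.4]},{"grip":-1,"translation":[-1,0,0],"angular":[0,0,0.4]},{"grip":-1,"translation":[-1,0,0],"angular":[0,0,0.4]},{"grip":-1,"translation":[-1,0,0],"angular":[0,0,0.4]},{"grip":-1,"translation":[-1,0,0],"angular":[0,0,0.4]},{"grip":-1,"translation":[-1,0,0],"angular":[0,0,0.4]},{"grip":-1,"translation":[-1,0,0],"angular":[0,0,0.4]},{"grip":-1,"translation":[-1,0,0],"angular":[0,0,0.4]},{"grip":-1,"translation":[-1,0,0],"angular":[0,0,0.4]},{"grip":-1,"translation":[-1,0,0],"angular":[0,0,0.4]},{"grip":-1,"translation":[-1,0,0],"angular":[0,0,0.4]},{"grip":-1,"translation":[-1,0,0],"angular":[0,0,0.4]},{"grip":-1,"translation":[-1,0,0],"angular":[0,0,0.4]},{"grip":-1,"translation":[-1,0,0],"angular":[0,0,0.4]},{"grip":-1,"translation":[-1,0,0],"angular":[0,0,0.4]},{"grip":-1,"translation":[-1,0,0],"angular":[0,0,0.4]},{"grip":-1,"translation":[-1,0,0],"angular":[0,0,0.4]}]' 30
python3 -c "
from h import *
plan()"
```

```text
time_s: 1.87
eef_pos: [0.6214, 0.138, 0.276]
tcp_rot: [0.629, 0.777, -0.0, -0.0]
force: [-0.3, -0.7, -0.2]
gripper_width: 0.999
t 1.87 p [0.6214 0.138  0.276 ] yawy 12.0 z [-0.  0. -1.] F [-0.3 -0.7 -0.2] w 0.999
```

```bash
python3 -c "
from h import *
plan([.420,-.296,.25],yaw=-10)"
```

```text
t 1.87 p [0.6214 0.138  0.276 ] yawy 12.0 z [-0.  0. -1.] F [-0.3 -0.7 -0.2] w 0.999
rot units [-0.  -0.   3.2]
d world [-0.2014 -0.434  -0.026 ] trans units (tool now) [-12.75  -9.58   0.87] (after rot) [-15.41  -4.1    0.87]
```

```bash
python3 -m pendant '[{"grip":-1,"translation":[0,0,0],"angular":[0,0,0.8]},{"grip":-1,"translation":[0,0,0],"angular":[0,0,0.8]},{"grip":-1,"translation":[0,0,0],"angular":[0,0,0.8]},{"grip":-1,"translation":[0,0,0],"angular":[0,0,0.8]},{"grip":-1,"translation":[-1,-0.26,0.06],"angular":[0,0,0]},{"grip":-1,"translation":[-1,-0.26,0.06],"angular":[0,0,0]},{"grip":-1,"translation":[-1,-0.26,0.06],"angular":[0,0,0]},{"grip":-1,"translation":[-1,-0.26,0.06],"angular":[0,0,0]},{"grip":-1,"translation":[-1,-0.26,0.06],"angular":[0,0,0]},{"grip":-1,"translation":[-1,-0.26,0.06],"angular":[0,0,0]},{"grip":-1,"translation":[-1,-0.26,0.06],"angular":[0,0,0]},{"grip":-1,"translation":[-1,-0.26,0.06],"angular":[0,0,0]},{"grip":-1,"translation":[-1,-0.26,0.06],"angular":[0,0,0]},{"grip":-1,"translation":[-1,-0.26,0.06],"angular":[0,0,0]},{"grip":-1,"translation":[-1,-0.26,0.06],"angular":[0,0,0]},{"grip":-1,"translation":[-1,-0.26,0.06],"angular":[0,0,0]},{"grip":-1,"translation":[-1,-0.26,0.06],"angular":[0,0,0]},{"grip":-1,"translation":[-1,-0.26,0.06],"angular":[0,0,0]},{"grip":-1,"translation":[-1,-0.26,0.06],"angular":[0,0,0]},{"grip":-1,"translation":[-0.4,-0.2,0.06],"angular":[0,0,0]}]'
python3 -c "
from h import *
plan([.418,-.296,.12],yaw=-10)
grab('side','s1');grab('top','t1');crop('s1',260,300,420,440,4.5,'s1c')"
```

```text
time_s: 3.53
eef_pos: [0.4185, -0.2995, 0.2475]
tcp_rot: [0.767, 0.642, -0.001, 0.001]
force: [-0.4, -1.0, -0.5]
gripper_width: 0.993
t 3.53 p [ 0.4185 -0.2995  0.2475] yawy -10.2 z [-0.001 -0.003 -1.   ] F [-0.4 -1.  -0.5] w 0.993
rot units [-0.    0.02 -0.03]
d world [-0.0005  0.0035 -0.1275] trans units (tool now) [ 0.13 -0.04  4.25] (after rot) [ 0.11 -0.04  4.25]
```

View pics/s1c.png

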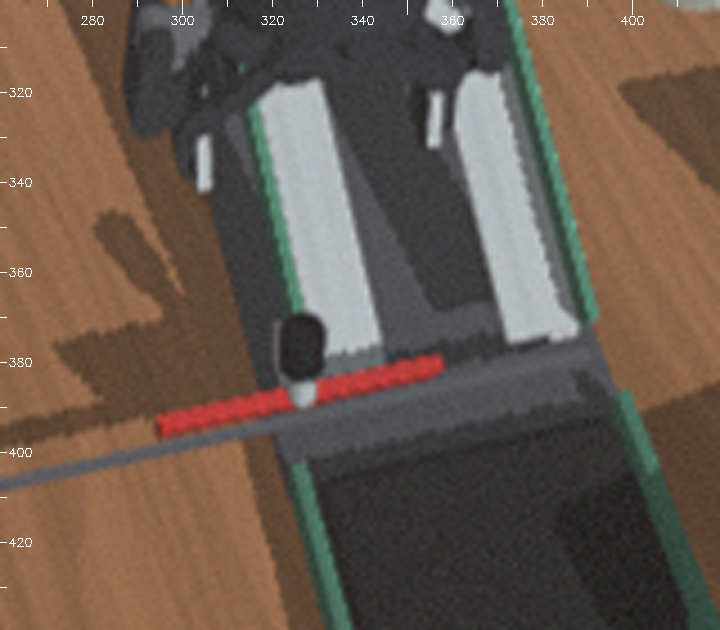

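View pics/t1.png

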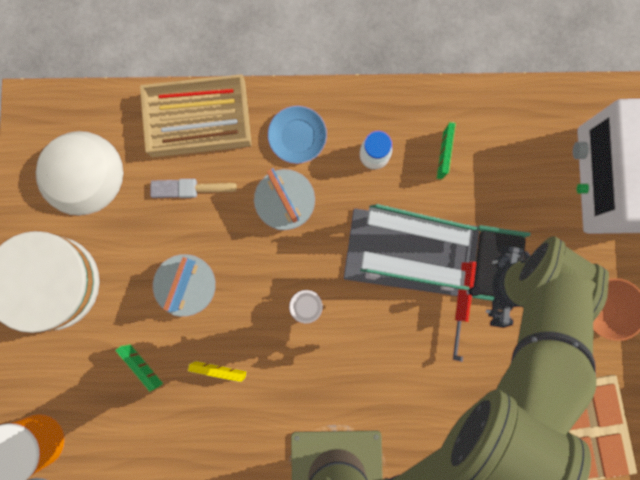

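The fingers stand astride the knob's line in the side crop, with tips at about (304.5,341) and (356,331) and the knob at (326.5,377). I'll check the camera bias, then descend.

```bash
python3 -c "
from h import *
s,p,Q=st()
y=Q.apply([0,1,0])
for sg in(1,-1):
  P=p+y*sg*.0425+[0,0,.013]; print(proj('side',P),proj('top',P))
"
python3 -m pendant '[{"grip":-1,"translation":[0.11,-0.04,0.85],"angular":[0,0,0]},{"grip":-1,"translation":[0,0,0.85],"angular":[0,0,0]},{"grip":-1,"translation":[0,0,0.85],"angular":[0,0,0]},{"grip":-1,"translation":[0,0,0.85],"angular":[0,0,0]},{"grip":-1,"translation":[0,0,0.85],"angular":[0,0,0]},{"grip":-1,"translation":[0,0,0],"angular":[0,0,0]}]'
python3 -c "
from h import *
plan([.418,-.296,.093],yaw=-10)
grab('side','s2');grab('top','t2');crop('s2',260,300,420,440,4.5,'s2c');crop('t2',400,220,560,350,4.5,'t2c')"
```

```text
[[350.6380884  328.37165177]] [[494.838516   264.94294439]]
[[305.14972467 336.86330223]] [[488.80240972 308.82498736]]
time_s: 4.13
eef_pos: [0.419, -0.2881, 0.1163]
tcp_rot: [0.764, 0.645, -0.001, -0.004]
force: [-0.0, 0.3, 0.3]
gripper_width: 1.002
t 4.13 p [ 0.419  -0.2881  0.1163] yawy -9.7 z [-0.006  0.005 -1.   ] F [-0.   0.3  0.3] w 1.002
rot units [-0.06 -0.04  0.04]
d world [-0.001  -0.0079 -0.0233] trans units (tool now) [-0.27  0.02  0.77] (after rot) [-0.27  0.01  0.78]
```

View pics/s2c.png

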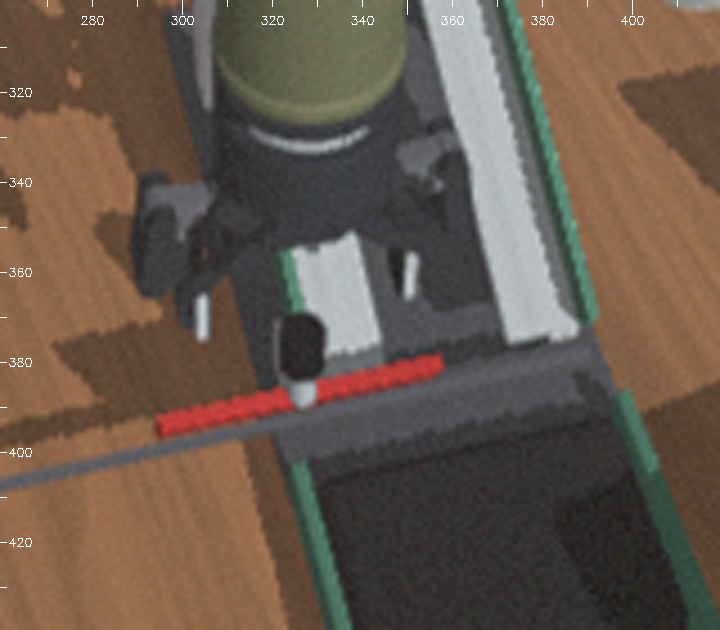

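View pics/t2c.png

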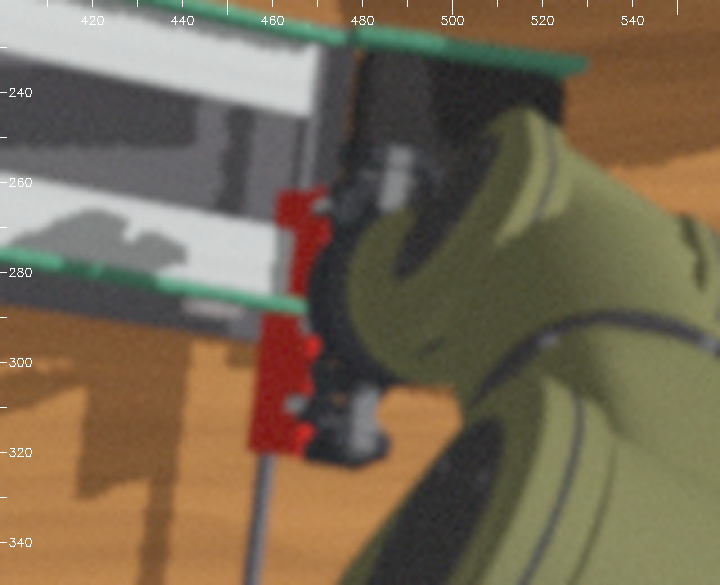

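```bash
python3 -c "
from h import *
s,p,Q=st()
y=Q.apply([0,1,0])
for sg in(1,-1,0):
  P=p+y*sg*.0425-.013*Q.apply([0,0,1]); print(proj('side',P),proj('top',P))
for u in((326.5,376.5),(325.,374.)): print(atz('side',*u,.101))
"

```

```text
[[347.27546444 362.03709059]] [[473.54037752 268.21910928]]
[[306.08702201 370.43252651]] [[468.28115124 307.75440749]]
[[326.80846761 366.20887642]] [[470.91961661 287.9202133 ]]
[ 0.41848585 -0.29413442  0.101     ]
[ 0.41794677 -0.28768371  0.101     ]
```

The predicted fingertips agree with the picture to about 1 px, which puts the knob at about (0.418, −0.293). Next I descend and close on it.

```bash
python3 -m pendant '[{"grip":-1,"translation":[-0.17,0.02,0.4],"angular":[-0.06,-0.04,0]},{"grip":-1,"translation":[0,0,0.37],"angular":[0,0,0]},{"grip":0,"translation":[0,0,0],"angular":[0,0,0]},{"grip":1,"translation":[0,0,0],"angular":[0,0,0]},{"grip":1,"translation":[0,0,0],"angular":[0,0,0]},{"grip":1,"translation":[0,0,0],"angular":[0,0,0]},{"grip":1,"translation":[0,0,0],"angular":[0,0,0]}]' 25
python3 -c "
from h import *
plan([.487,-.305,.093],yaw=-10)
grab('side','s3');crop('s3',260,300,420,440,4.5,'s3c')"
```

```text
time_s: 4.82
eef_pos: [0.42, -0.2965, 0.0977]
tcp_rot: [0.765, 0.644, 0.001, 0.004]
force: [-3.0, 0.6, 2.1]
gripper_width: 0.299
t 4.82 p [ 0.42   -0.2965  0.0977] yawy -9.8 z [ 0.007 -0.006 -1.   ] F [-3.   0.6  2.1] w 0.299
rot units [0.06 0.04 0.02]
d world [ 0.067  -0.0085 -0.0047] trans units (tool now) [0.1  2.25 0.17] (after rot) [0.11 2.25 0.16]
```

View pics/s3c.png

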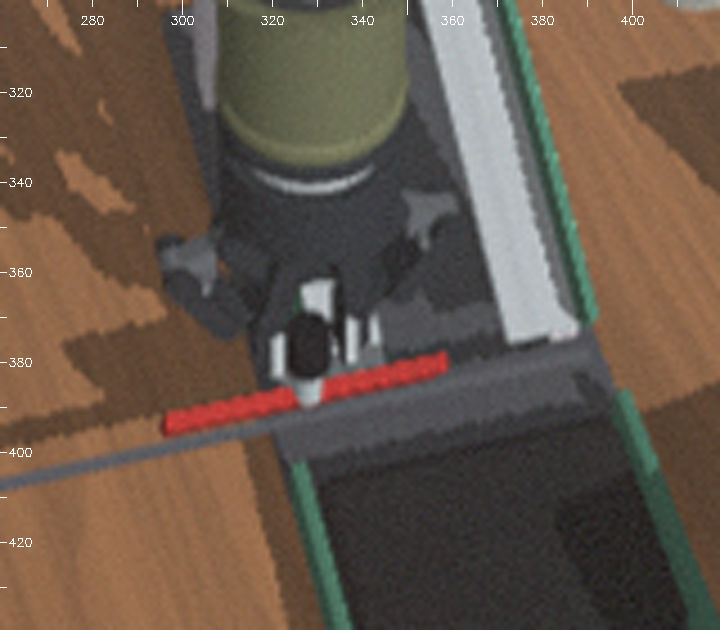

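The width reads 0.30, so the jaws hold the knob, seen at (327,376) between the pads. Now I slide it shut.

```bash
python3 -m pendant '[{"grip":1,"translation":[0,0.3,0],"angular":[0,0,0]},{"grip":1,"translation":[0,0.3,0],"angular":[0,0,0]},{"grip":1,"translation":[0,0.3,0],"angular":[0,0,0]},{"grip":1,"translation":[0,0.3,0],"angular":[0,0,0]},{"grip":1,"translation":[0,0.3,0],"angular":[0,0,0]},{"grip":1,"translation":[0,0.3,0],"angular":[0,0,0]},{"grip":1,"translation":[0,0.2,0],"angular":[0,0,0]},{"grip":1,"translation":[0,0,0],"angular":[0,0,0]}]'
python3 -m pendant '[{"grip":1,"translation":[0,0.1,0],"angular":[0,0,0]},{"grip":1,"translation":[0,0.1,0],"angular":[0,0,0]},{"grip":1,"translation":[0,0,0],"angular":[0,0,0]}]'
```

```text
time_s: 5.53
eef_pos: [0.4811, -0.3063, 0.0977]
tcp_rot: [0.765, 0.644, 0.001, 0.005]
force: [3.0, 2.5, 4.4]
gripper_width: 0.248
time_s: 5.78
eef_pos: [0.4854, -0.307, 0.0977]
tcp_rot: [0.765, 0.644, 0.001, 0.004]
force: [-0.3, 3.5, 6.3]
gripper_width: 0.253
```

```bash
python3 -m pendant '[{"grip":1,"translation":[0,0.12,0],"angular":[0,0,0]},{"grip":1,"translation":[0,0.12,0],"angular":[0,0,0]},{"grip":1,"translation":[0,0,0],"angular":[0,0,0]}]'
python3 -m pendant '[{"grip":1,"translation":[0,0.12,0],"angular":[0,0,0]},{"grip":1,"translation":[0,0.12,0],"angular":[0,0,0]},{"grip":1,"translation":[0,0,0],"angular":[0,0,0]}]'
python3 -c "
from h import *
grab('side','s4');crop('s4',260,300,420,440,4.5,'s4c')"
```

```text
time_s: 6.03
eef_pos: [0.4898, -0.3077, 0.0977]
tcp_rot: [0.765, 0.644, -0.0, 0.002]
force: [-4.8, 4.7, 11.2]
gripper_width: 0.247
time_s: 6.28
eef_pos: [0.4897, -0.3077, 0.0974]
tcp_rot: [0.766, 0.643, -0.004, -0.004]
force: [-17.7, 7.9, 20.9]
gripper_width: 0.244
```

View pics/s4c.png

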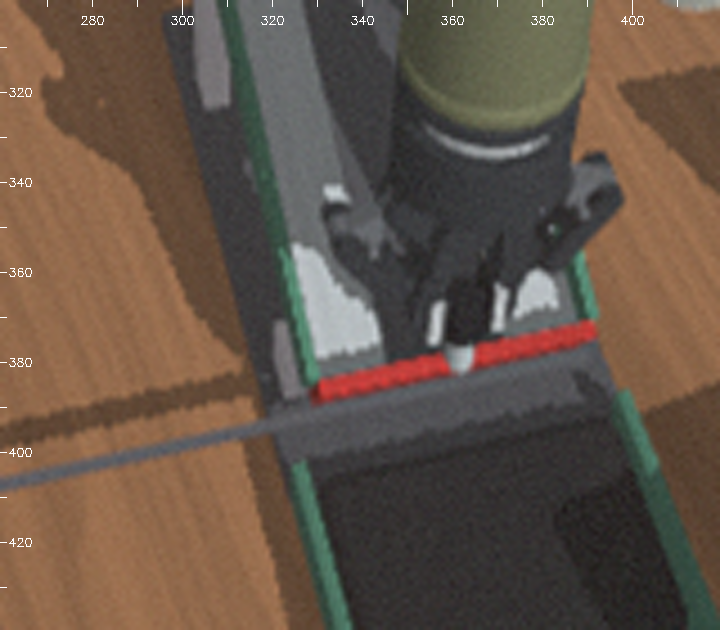

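The gate is against its end stop: it stopped at x=0.490 with force rising to 18 N, and the plate spans both guides from (315,387) to (396,372). I'll release and rise.

```bash
python3 -m pendant '[{"grip":-1,"translation":[0,0,0],"angular":[0,0,0]},{"grip":-1,"translation":[0,0,0],"angular":[0,0,0]},{"grip":-1,"translation":[0,0,0],"angular":[0,0,0]},{"grip":-1,"translation":[0,0,0],"angular":[0,0,0]},{"grip":-1,"translation":[0,0,-0.5],"angular":[0,0,0]},{"grip":-1,"translation":[0,0,-1],"angular":[0,0,0]},{"grip":-1,"translation":[0,0,-1],"angular":[0,0,0]},{"grip":-1,"translation":[0,0,-1],"angular":[0,0,0]},{"grip":-1,"translation":[0,0,-1],"angular":[0,0,0]},{"grip":-1,"translation":[0,0,-0.8],"angular":[0,0,0]}]'
python3 -c "
from h import *
plan([.632,.109,.26],yaw=118)
plan([.632,.109,.26],yaw=-62)
grab('side','s5');grab('top','t5');crop('s5',260,300,420,440,4.5,'s5c')"
```

```text
time_s: 7.17
eef_pos: [0.4991, -0.3099, 0.2588]
tcp_rot: [0.765, 0.644, 0.001, 0.006]
force: [0.8, -0.5, -0.0]
gripper_width: 0.998
t 7.17 p [ 0.4991 -0.3099  0.2588] yawy -9.8 z [ 0.009 -0.007 -1.   ] F [ 0.8 -0.5 -0. ] w 0.998
rot units [-1.000e-02  1.200e-01 -1.859e+01]
d world [0.1329 0.4189 0.0012] trans units (tool now) [14.52  1.98 -0.1 ] (after rot) [-10.47  10.25  -0.04]
t 7.17 p [ 0.4991 -0.3099  0.2588] yawy -9.8 z [ 0.009 -0.007 -1.   ] F [ 0.8 -0.5 -0. ] w 0.998
rot units [0.1  0.01 7.58]
d world [0.1329 0.4189 0.0012] trans units (tool now) [14.52  1.98 -0.1 ] (after rot) [ 10.47 -10.25  -0.04]
```

View pics/s5c.png

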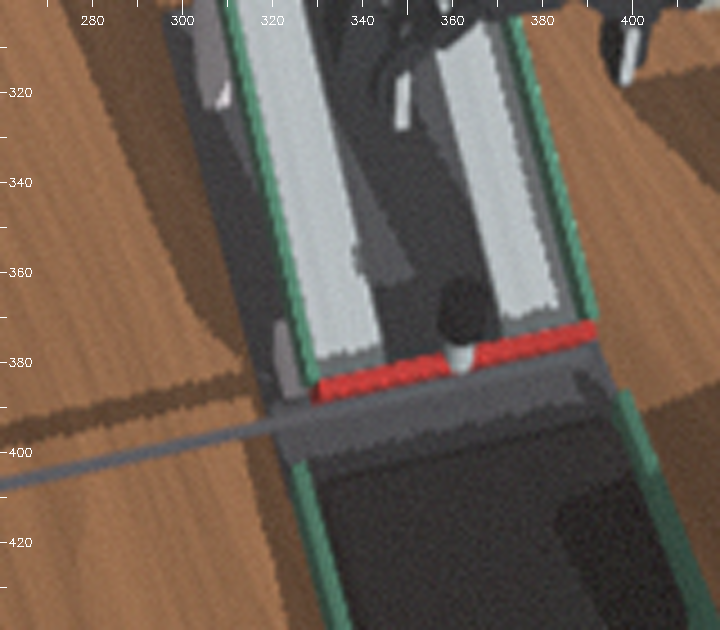

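The gate is shut: in the side view the knob is at (363,367), mid-width, and the plate spans both guides. Before picking anything up, I'll test the tilted pose above the load line.

```bash
cat >> h.py <<'E'
def load_pose(delta=-.013,lift=0.,lean=28,down=.085,lat=.002,sgn=1):
    """TCP pose placing the tile; sgn=+1: tool y = -blue normal... (tool y at yaw+80)"""
    cp=np.load('chute.npy'); M=R.from_euler('ZY',[cp[2],np.radians(24)])
    P=M.apply([down,lat,0])+[cp[0],cp[1],.161]
    h=np.array([np.cos(cp[2]),np.sin(cp[2]),0]);Z=np.array([0,0,1.]);a=np.radians(lean)
    w=np.cos(a)*Z-np.sin(a)*h; n=np.cos(a)*h+np.sin(a)*Z
    T=P+.035*w+.008*n+delta*w+[0,0,lift]
    y=-n*sgn; z=-w
    return T,R.from_matrix(np.c_[np.cross(y,z),y,z])
E
python3 -c "
from h import *
s,p,Q=st();print(np.round(s['qpos'],2))
T,Rt=load_pose(lift=.1); print(T,yawy(Rt)); plan(T,yaw=80); plan(T,Rt)
T,Rt=load_pose(lift=.1,sgn=-1); plan(T,yaw=-100)
"
```

```text
[ 0.42  0.6   0.1   1.67 -0.07  0.86  0.37]
[ 0.51888757 -0.13823323  0.249608  ] 80.00387497964243
t 7.27 p [ 0.5011 -0.3112  0.2609] yawy -9.9 z [ 0.015 -0.011 -1.   ] F [ 0.2 -1.5 -0.8] w 1.003
rot units [  0.06   0.16 -13.07]
d world [ 0.0178  0.173  -0.0113] trans units (tool now) [ 5.79 -0.41  0.32] (after rot) [0.42 5.78 0.38]
t 7.27 p [ 0.5011 -0.3112  0.2609] yawy -9.9 z [ 0.015 -0.011 -1.   ] F [ 0.2 -1.5 -0.8] w 1.003
rot units [  3.25  -3.03 -12.83]
d world [ 0.0178  0.173  -0.0113] trans units (tool now) [ 5.79 -0.41  0.32] (after rot) [ 0.42  5.28 -2.38]
t 7.27 p [ 0.5011 -0.3112  0.2609] yawy -9.9 z [ 0.015 -0.011 -1.   ] F [ 0.2 -1.5 -0.8] w 1.003
rot units [ 0.16 -0.06 13.11]
d world [ 0.0178  0.173  -0.0113] trans units (tool now) [ 5.79 -0.41  0.32] (after rot) [-0.42 -5.78  0.38]
```

```bash
python3 -m pendant '[{"grip":-1,"translation":[0.96,-0.07,-0.1],"angular":[0,0,0]},{"grip":-1,"translation":[0.96,-0.07,-0.2],"angular":[0,0,0]},{"grip":-1,"translation":[0.96,-0.07,-0.2],"angular":[0,0,0]},{"grip":-1,"translation":[0.96,-0.07,-0.2],"angular":[0,0,0]},{"grip":-1,"translation":[0.96,-0.07,-0.2],"angular":[0,0,0]},{"grip":-1,"translation":[0.96,-0.07,0],"angular":[0,0,0]},{"grip":-1,"translation":[0,0,0],"angular":[0,0,-1]},{"grip":-1,"translation":[0,0,0],"angular":[0,0,-1]},{"grip":-1,"translation":[0,0,0],"angular":[0,0,-1]},{"grip":-1,"translation":[0,0,0],"angular":[0,0,-1]},{"grip":-1,"translation":[0,0,0],"angular":[0,0,-1]},{"grip":-1,"translation":[0,0,0],"angular":[0,0,-1]},{"grip":-1,"translation":[0,0,0],"angular":[0,0,-1]},{"grip":-1,"translation":[0,0,0],"angular":[0,0,-1]},{"grip":-1,"translation":[0,0,0],"angular":[0,0,-1]},{"grip":-1,"translation":[0,0,0],"angular":[0,0,-1]},{"grip":-1,"translation":[0,0,0],"angular":[0,0,-1]},{"grip":-1,"translation":[0,0,0],"angular":[0,0,-1]},{"grip":-1,"translation":[0,0,0],"angular":[0,0,-1]}]'
python3 -m pendant '[{"grip":-1,"translation":[0,0,0],"angular":[0.8,0,0]},{"grip":-1,"translation":[0,0,0],"angular":[0.8,0,0]},{"grip":-1,"translation":[0,0,0],"angular":[0.8,0,0]},{"grip":-1,"translation":[0,0,0],"angular":[0.8,0,0]},{"grip":-1,"translation":[0,0,0],"angular":[0.8,0,0]},{"grip":-1,"translation":[0,0,0],"angular":[0,0,0]}]'
python3 -c "
from h import *
s,p,Q=st();print(np.round(s['qpos'],2))
T,Rt=load_pose(lift=.1); plan(T,Rt)
grab('side','s6');grab('top','t6')"
```

```text
time_s: 8.85
eef_pos: [0.5152, -0.1368, 0.2816]
tcp_rot: [0.088, 0.996, -0.002, 0.003]
force: [0.2, 0.2, 1.0]
gripper_width: 1.001
time_s: 9.35
eef_pos: [0.5164, -0.1305, 0.2798]
tcp_rot: [0.084, 0.967, -0.239, -0.019]
force: [0.1, 2.1, -0.8]
gripper_width: 1.002
[-0.07  0.56 -0.09  1.81  0.6   1.03  0.86]
t 9.35 p [ 0.5164 -0.1305  0.2798] yawy 80.0 z [-0.076 -0.459 -0.885] F [ 0.1  2.1 -0.8] w 1.002
rot units [0.04 0.04 0.  ]
d world [ 0.0024 -0.0077 -0.0302] trans units (tool now) [-0.12  0.26  1.  ] (after rot) [-0.12  0.26  1.  ]
```

View pics/s6.png

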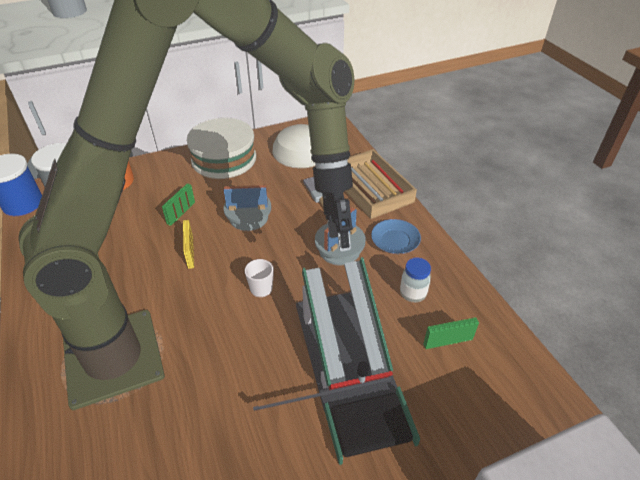

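View pics/t6.png

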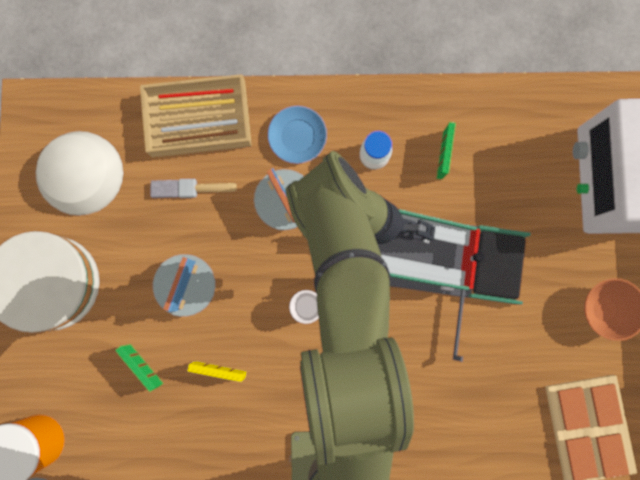

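The lean works in free space, with joints well inside their ranges and the orientation error under 0.5°. Next I untilt and go to tile b.

```bash
python3 -m pendant '[{"grip":-1,"translation":[0,0,0],"angular":[-0.8,0,0]},{"grip":-1,"translation":[0,0,0],"angular":[-0.8,0,0]},{"grip":-1,"translation":[0,0,0],"angular":[-0.8,0,-1]},{"grip":-1,"translation":[0,0,0],"angular":[-0.8,0,-1]},{"grip":-1,"translation":[0,0,0],"angular":[-0.8,0,-1]},{"grip":-1,"translation":[0,0,0],"angular":[0,0,-1]},{"grip":-1,"translation":[0,0,0],"angular":[0,0,-1]},{"grip":-1,"translation":[0,0,0],"angular":[0,0,-0.5]},{"grip":-1,"translation":[0,0,0],"angular":[0,0,0]}]'
python3 -c "
from h import *
plan([.632,.109,.20],yaw=117.8)"
```

```text
time_s: 10.2
eef_pos: [0.5145, -0.14, 0.2829]
tcp_rot: [-0.2, 0.979, -0.023, -0.023]
force: [1.3, -0.4, -0.4]
gripper_width: 0.999
t 10.2 p [ 0.5145 -0.14    0.2829] yawy 113.1 z [-0.036 -0.055 -0.998] F [ 1.3 -0.4 -0.4] w 0.999
rot units [-0.28 -0.47 -0.69]
d world [ 0.1175  0.249  -0.0829] trans units (tool now) [-6.99  6.19  2.16] (after rot) [-7.34  5.52  2.76]
```

```bash
python3 -m pendant '[{"grip":-1,"translation":[0,0,0],"angular":[-0.28,-0.47,-0.69]},{"grip":-1,"translation":[-0.8,0.61,0.2],"angular":[0,0,0]},{"grip":-1,"translation":[-0.8,0.61,0.3],"angular":[0,0,0]},{"grip":-1,"translation":[-0.8,0.61,0.3],"angular":[0,0,0]},{"grip":-1,"translation":[-0.8,0.61,0.3],"angular":[0,0,0]},{"grip":-1,"translation":[-0.8,0.61,0.3],"angular":[0,0,0]},{"grip":-1,"translation":[-0.8,0.61,0.3],"angular":[0,0,0]},{"grip":-1,"translation":[-0.8,0.61,0.3],"angular":[0,0,0]},{"grip":-1,"translation":[-0.8,0.61,0.3],"angular":[0,0,0]},{"grip":-1,"translation":[-0.8,0.61,0.3],"angular":[0,0,0]},{"grip":-1,"translation":[0,0,0],"angular":[0,0,0]},{"grip":-1,"translation":[0,0,0],"angular":[0,0,0]}]'
python3 -c "
from h import *
plan([.632,.109,.067],yaw=117.8)
grab('side','s7');grab('top','t7');crop('s7',280,140,420,280,4.2,'s7c');crop('t7',230,130,370,250,4.5,'t7c')"
```

```text
time_s: 11.2
eef_pos: [0.6286, 0.1106, 0.2037]
tcp_rot: [-0.242, 0.97, 0.0, -0.001]
force: [-1.0, -0.7, -0.1]
gripper_width: 0.995
t 11.2 p [0.6286 0.1106 0.2037] yawy 118.0 z [-0.002  0.    -1.   ] F [-1.  -0.7 -0.1] w 0.995
rot units [ 0.01 -0.01  0.03]
d world [ 0.0034 -0.0016 -0.1367] trans units (tool now) [-0.08 -0.11  4.56] (after rot) [-0.08 -0.1   4.56]
```

View pics/s7c.png

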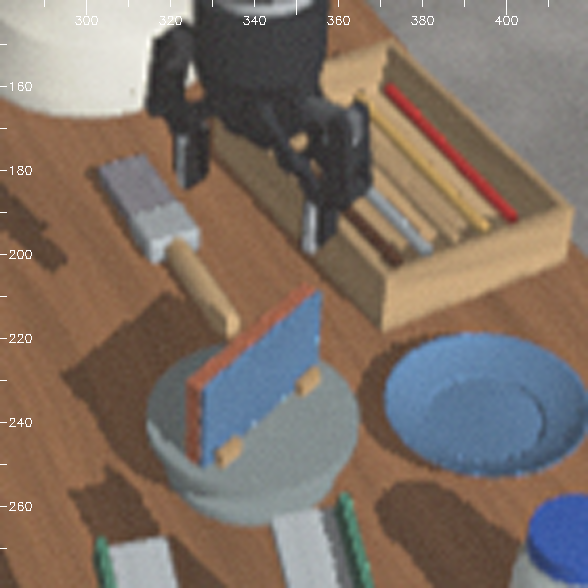

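View pics/t7c.png

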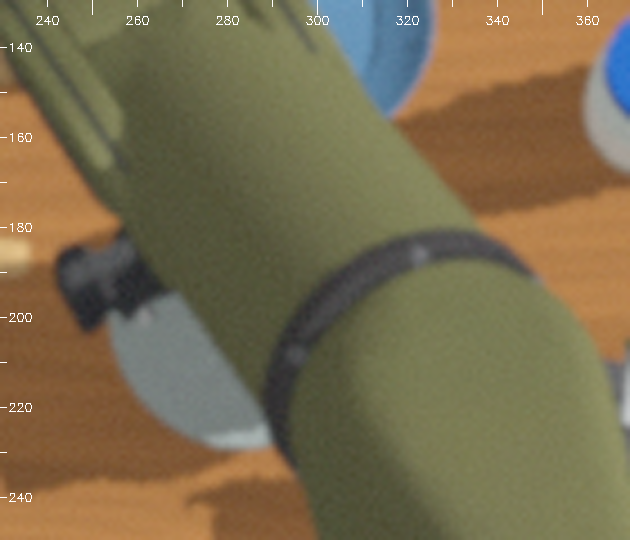

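```bash
python3 -c "
from h import *
s,p,Q=st()
y=Q.apply([0,1,0])
for sg in(1,-1,0):
  P=p+y*sg*.0425+[0,0,.013]; print(proj('side',P))
print(atz('side',340.3,220.8,.115), atz('side',339.4,221-1.,.115),proj('side',[.632,.109,.115]))
"

```

```text
[[326.45933498 184.3599265 ]]
[[353.42169242 197.97699934]]
[[339.73645368 191.06540441]]
[0.63309026 0.10676206 0.115     ] [0.63220095 0.11053217 0.115     ] [[339.57203504 220.38134839]]
```

The fingertip prediction is within 1.5 px and the tile model within 1 px, so I descend on tile b.

```bash
python3 -m pendant '[{"grip":-1,"translation":[-0.08,-0.1,0.7],"angular":[0,0,0]},{"grip":-1,"translation":[0,0,0.8],"angular":[0,0,0]},{"grip":-1,"translation":[0,0,0.8],"angular":[0,0,0]},{"grip":-1,"translation":[0,0,0.8],"angular":[0,0,0]},{"grip":-1,"translation":[0,0,0.6],"angular":[0,0,0]},{"grip":-1,"translation":[0,0,0.4],"angular":[0,0,0]},{"grip":-1,"translation":[0,0,0.2],"angular":[0,0,0]},{"grip":-1,"translation":[0,0,0],"angular":[0,0,0]},{"grip":-1,"translation":[0,0,0],"angular":[0,0,0]}]'
python3 -c "
from h import *
plan([.632,.109,.067],yaw=117.8)
grab('side','s8');crop('s8',280,140,420,280,4.2,'s8c')"
```

```text
time_s: 12.05
eef_pos: [0.6325, 0.1078, 0.076]
tcp_rot: [-0.241, 0.97, -0.0, -0.0]
force: [0.7, -0.1, 1.3]
gripper_width: 1.002
t 12.05 p [0.6325 0.1078 0.076 ] yawy 117.9 z [ 0.    -0.001 -1.   ] F [ 0.7 -0.1  1.3] w 1.002
rot units [-0.01 -0.    0.02]
d world [-0.0005  0.0012 -0.009 ] trans units (tool now) [-0.01  0.04  0.3 ] (after rot) [-0.01  0.04  0.3 ]
```

View pics/s8c.png

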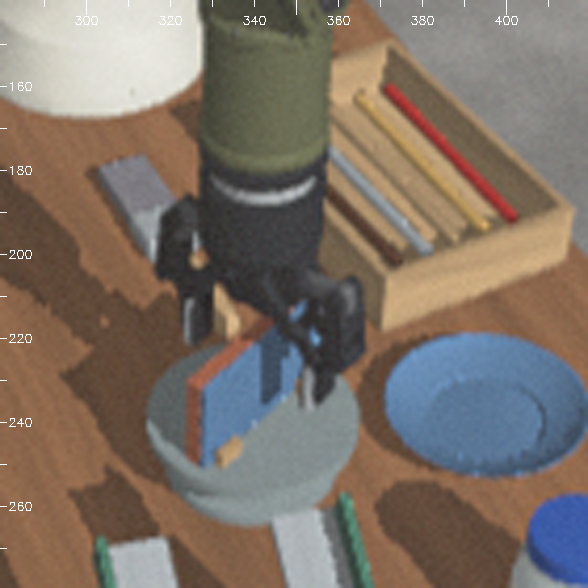

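The fingers straddle the tile's middle, clear of the stubs, so I close.

```bash
python3 -m pendant '[{"grip":-1,"translation":[0,0.04,0.28],"angular":[0,0,0]},{"grip":0,"translation":[0,0,0],"angular":[0,0,0]},{"grip":1,"translation":[0,0,0],"angular":[0,0,0]},{"grip":1,"translation":[0,0,0],"angular":[0,0,0]},{"grip":1,"translation":[0,0,0],"angular":[0,0,0]},{"grip":1,"translation":[0,0,0],"angular":[0,0,0]},{"grip":1,"translation":[0,0,0],"angular":[0,0,0]},{"grip":1,"translation":[0,0,0],"angular":[0,0,0]}]' 50
python3 -c "
from h import *
plan([.632,.109,.067],yaw=117.8)"
```

```text
time_s: 12.77
eef_pos: [0.6314, 0.1095, 0.0669]
tcp_rot: [-0.242, 0.97, -0.0, -0.001]
force: [-0.4, 0.1, 2.3]
gripper_width: 0.181
t 12.77 p [0.6314 0.1095 0.0669] yawy 118.0 z [-0.001 -0.001 -1.   ] F [-0.4  0.1  2.3] w 0.181
rot units [-0.   -0.01  0.03]
d world [ 0.0006 -0.0005  0.0001] trans units (tool now) [-0.01 -0.03 -0.  ] (after rot) [-0.01 -0.03 -0.  ]
```

```bash
python3 -m pendant '[{"grip":1,"translation":[0,0,-0.3],"angular":[0,0,0]},{"grip":1,"translation":[0,0,-0.6],"angular":[0,0,0]},{"grip":1,"translation":[0,0,-0.9],"angular":[0,0,0]},{"grip":1,"translation":[0,0,-0.9],"angular":[0,0,0]},{"grip":1,"translation":[0,0,-0.9],"angular":[0,0,0]},{"grip":1,"translation":[0,0,-0.9],"angular":[0,0,0]},{"grip":1,"translation":[0,0,-0.9],"angular":[0,0,0]},{"grip":1,"translation":[0,0,-0.9],"angular":[0,0,0]},{"grip":1,"translation":[0,0,-0.5],"angular":[0,0,0.5]},{"grip":1,"translation":[0,0,0],"angular":[0,0,0.8]},{"grip":1,"translation":[0,0,0],"angular":[0,0,0.8]},{"grip":1,"translation":[0,0,0],"angular":[0,0,0.8]},{"grip":1,"translation":[0,0,0],"angular":[0,0,0.8]},{"grip":1,"translation":[0,0,0],"angular":[0,0,0.8]},{"grip":1,"translation":[0,0,0],"angular":[0,0,0.8]},{"grip":1,"translation":[0,0,0],"angular":[0,0,0.3]}]'
python3 -c "
from h import *
T,Rt=load_pose(lift=.1); 
plan(T+[0,0,.01],yaw=80)
grab('side','s9')"
```

```text
time_s: 14.1
eef_pos: [0.6307, 0.1096, 0.2708]
tcp_rot: [0.093, 0.996, -0.001, -0.001]
force: [0.5, -0.2, -1.6]
gripper_width: 0.184
t 14.1 p [0.6307 0.1096 0.2708] yawy 79.3 z [-0.002 -0.001 -1.   ] F [ 0.5 -0.2 -1.6] w 0.184
rot units [-0.01 -0.02 -0.1 ]
d world [-0.1118 -0.2478 -0.0112] trans units (tool now) [ 2.13 -8.81  0.39] (after rot) [ 2.24 -8.78  0.37]
```

View pics/s9.png

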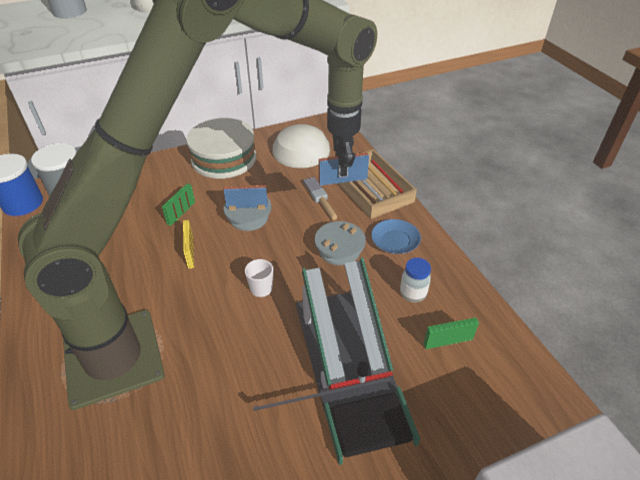

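Tile b is held level at (344,170) with its blue face downslope. Next I move over the load line and lean it.

```bash
python3 -m pendant '[{"grip":1,"translation":[0.12,-0.5,0],"angular":[0,0,-0.1]},{"grip":1,"translation":[0.24,-0.92,0],"angular":[0,0,0]},{"grip":1,"translation":[0.24,-0.92,0],"angular":[0,0,0]},{"grip":1,"translation":[0.24,-0.92,0],"angular":[0,0,0]},{"grip":1,"translation":[0.24,-0.92,0],"angular":[0,0,0]},{"grip":1,"translation":[0.24,-0.92,0],"angular":[0,0,0]},{"grip":1,"translation":[0.24,-0.92,0],"angular":[0,0,0]},{"grip":1,"translation":[0.24,-0.92,0],"angular":[0,0,0]},{"grip":1,"translation":[0.24,-0.92,0],"angular":[0,0,0]},{"grip":1,"translation":[0.2,-0.92,0],"angular":[0,0,0]},{"grip":1,"translation":[0,0,0],"angular":[0.6,0,0]},{"grip":1,"translation":[0,0,0],"angular":[0.7,0,0]},{"grip":1,"translation":[0,0,0],"angular":[0.7,0,0]},{"grip":1,"translation":[0,0,0],"angular":[0.7,0,0]},{"grip":1,"translation":[0,0,0],"angular":[0.7,0,0]},{"grip":1,"translation":[0,0,0],"angular":[0.67,0,0]},{"grip":1,"translation":[0,0,0],"angular":[0,0,0]}]'
python3 -c "
from h import *
T,Rt=load_pose(lift=.04); 
plan(T,Rt)"
```

```text
time_s: 15.57
eef_pos: [0.5212, -0.1329, 0.2695]
tcp_rot: [0.078, 0.967, -0.241, -0.021]
force: [-0.3, 0.7, -3.5]
gripper_width: 0.186
t 15.57 p [ 0.5212 -0.1329  0.2695] yawy 80.9 z [-0.079 -0.462 -0.883] F [-0.3  0.7 -3.5] w 0.186
rot units [0.01 0.02 0.11]
d world [-0.0023 -0.0053 -0.0799] trans units (tool now) [0.04 1.08 2.44] (after rot) [0.04 1.08 2.44]
```

```bash
python3 -m pendant '[{"grip":1,"translation":[0.01,0.27,0.6],"angular":[0,0,0.1]},{"grip":1,"translation":[0.01,0.27,0.6],"angular":[0,0,0]},{"grip":1,"translation":[0.01,0.27,0.6],"angular":[0,0,0]},{"grip":1,"translation":[0.01,0.27,0.6],"angular":[0,0,0]},{"grip":1,"translation":[0,0,0],"angular":[0,0,0]},{"grip":1,"translation":[0,0,0],"angular":[0,0,0]}]'
python3 -c "
from h import *
T,Rt=load_pose(lift=.01); 
plan(T,Rt)
grab('side','s10');grab('top','t10');crop('s10',270,200,410,340,4.2,'s10c');crop('t10',330,180,490,310,4.5,'t10c')"
```

```text
time_s: 16.07
eef_pos: [0.5178, -0.1443, 0.1923]
tcp_rot: [0.089, 0.966, -0.241, -0.021]
force: [0.1, -0.4, -2.0]
gripper_width: 0.181
t 16.07 p [ 0.5178 -0.1443  0.1923] yawy 79.4 z [-0.083 -0.462 -0.883] F [ 0.1 -0.4 -2. ] w 0.181
rot units [-0.   -0.01 -0.07]
d world [ 0.0011  0.006  -0.0327] trans units (tool now) [0.   0.69 0.87] (after rot) [-0.    0.69  0.87]
```

View pics/s10c.png

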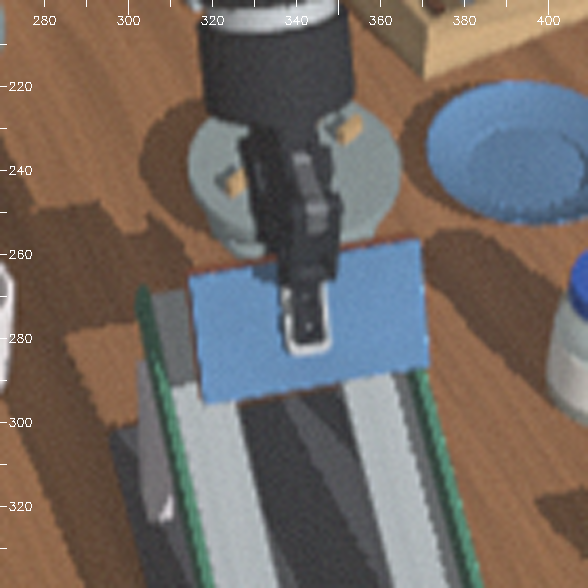

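View pics/t10c.png

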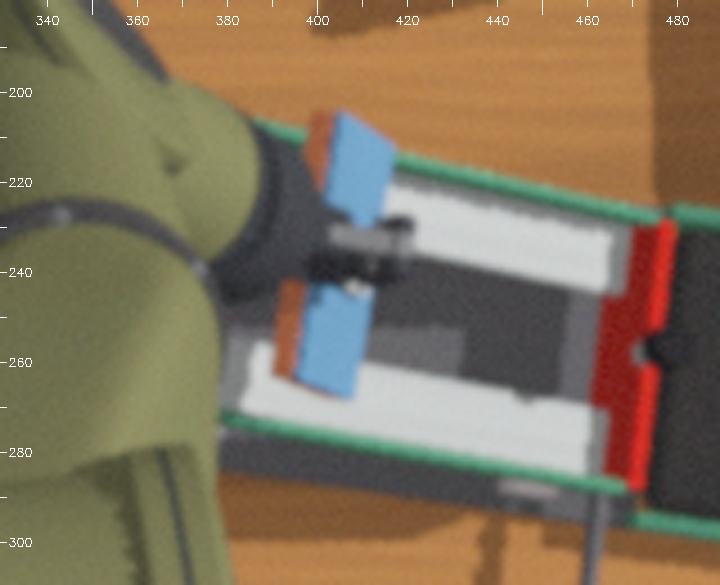

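```bash
cat >> h.py <<'E'
def chute(L):
    cp=np.load('chute.npy'); return R.from_euler('ZY',[cp[2],np.radians(24)]).apply(np.array(L,float)/1000)+[cp[0],cp[1],.161]
def overlay(n,src,out,win,delta=-.013,S=5,lat=0,tile=True):
    x0,y0,x1,y1=win
    im=cv2.resize(cv2.imread(f'pics/{src}.png')[y0:y1,x0:x1],None,fx=S,fy=S,interpolation=cv2.INTER_CUBIC)
    def dr(P,c):
        q=((proj(n,P)+.5-[x0,y0])*S).astype(int); cv2.polylines(im,[q.reshape(-1,1,2)],False,c,1)
    for s in(1,-1):
        dr(chute([(0,s*30+lat,0),(260,s*30+lat,0)]),(0,255,255)); dr(chute([(0,s*65+lat,22),(260,s*65+lat,22)]),(0,255,255))
        dr(chute([(0,s*30+lat,0),(0,s*65+lat,0),(0,s*65+lat,22)]),(0,255,255))
    if tile:
        s,p,Q=st()
        c=p+Q.apply([0,0,delta]) # tile centre: TCP = centre + delta*w, w=-z -> centre = TCP + delta*z
        T=lambda L:c+Q.apply(np.array(L,float)/1000)
        for v in(-8,8): dr(T([(-60,v,-35),(60,v,-35),(60,v,35),(-60,v,35),(-60,v,-35)]),(0,0,255))
    cv2.imwrite(f'pics/{out}.png',im)
E
python3 -c "
from h import *
overlay('side','s10','o10s',(290,230,420,350))
overlay('top','t10','o10t',(340,190,490,300))"
```

```text
(no output)
```

View pics/o10s.png

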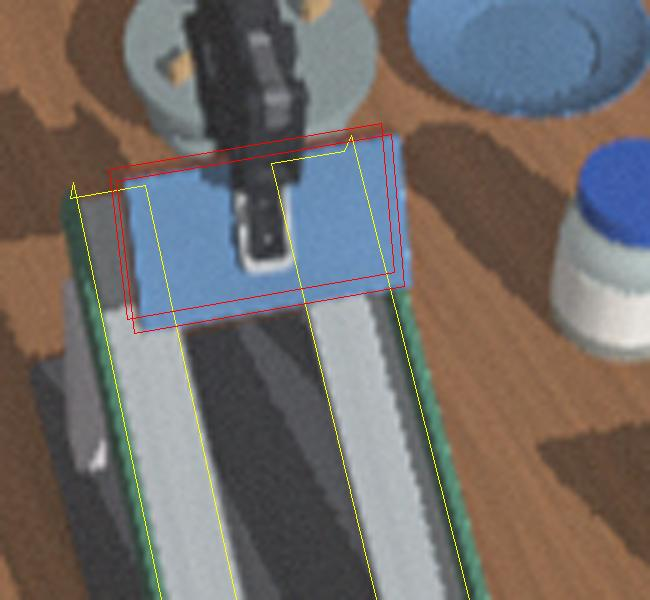

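View pics/o10t.png

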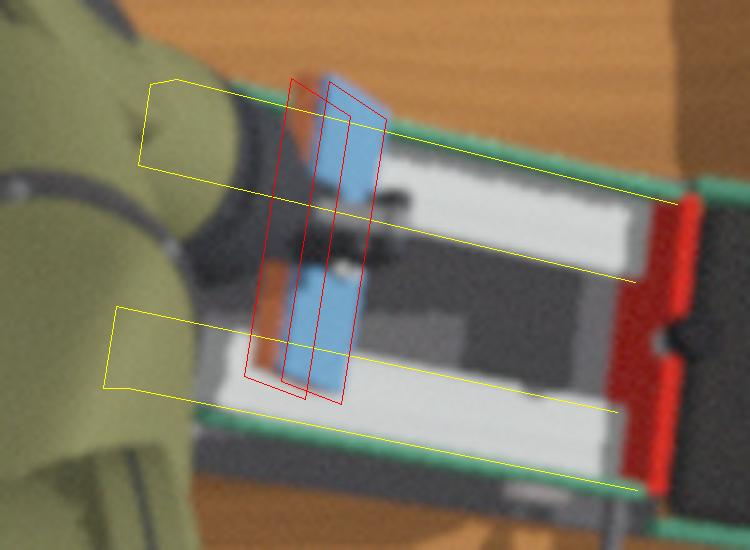

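The tile agrees with the model, but the overlay shows the chute yaw is about 1° off: the runner edges at the foot sit about 2 px above the model. I'll refit with the foot corners and the shut-knob contact.

```bash
python3 - <<'E'
from h import *
from scipy.optimize import least_squares
L=np.array([[0,30,0],[0,-30,0],[260,30,0],[260,-30,0]])/1000
top=np.array([[367.9,223.7],[363,251.2],[467,245],[460.8,270]])
side=np.array([[345,262.2],[318.2,267.4],[370,371.5],[344.3,377.5]])
def ch(p,l): return R.from_euler('ZY',[p[2],np.radians(24)]).apply(l)+[p[0],p[1],.161]
def f(p):
    k=R.from_euler('ZY',[p[2],np.radians(24)]).inv().apply(np.array([.4897,-.3077,.1])-[p[0],p[1],.161])[1]
    return np.r_[(proj('top',ch(p,L))+p[3:5]-top).ravel(),(proj('side',ch(p,L))+p[5:7]-side).ravel(),k/.0008,p[3:]/1.5]
for use in(0,1):
    r=least_squares(f,np.r_[np.load('chute.npy')[:3],0,0,0,0] ,loss='soft_l1')
print(r.x[:2],np.degrees(r.x[2]),r.x[3:].round(2));print(r.fun.round(1))
np.save('chute.npy',r.x[:3])
plan(*load_pose(lift=.01,lat=0))
overlay('side','s10','o10s',(290,230,420,350))
overlay('top','t10','o10t',(340,190,490,300))
E
```

```text
[ 0.53013405 -0.06177581] -99.3431792225975 [ 1.21  0.32 -0.04 -0.27]
[-1.1 -0.9 -0.3 -0.3 -0.4  0.   2.5  1.1 -1.7 -1.2 -0.  -1.8  1.3  1.9
  0.1  1.7  0.   0.8  0.2 -0.  -0.2]
t 16.17 p [ 0.5191 -0.144   0.1935] yawy 79.4 z [-0.079 -0.463 -0.883] F [ 0.2 -0.3 -1.9] w 0.178
rot units [ 0.   -0.03 -0.17]
d world [-0.001   0.0088 -0.0339] trans units (tool now) [0.09 0.78 0.87] (after rot) [0.08 0.78 0.87]
```

View pics/o10s.png

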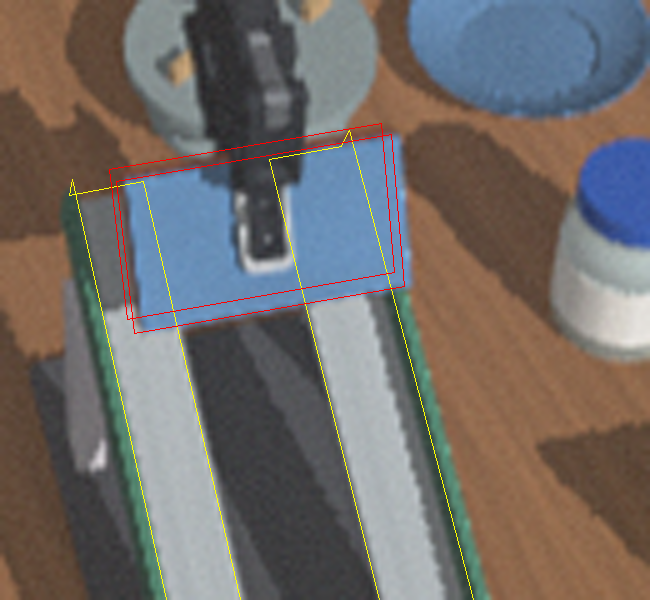

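View pics/o10t.png

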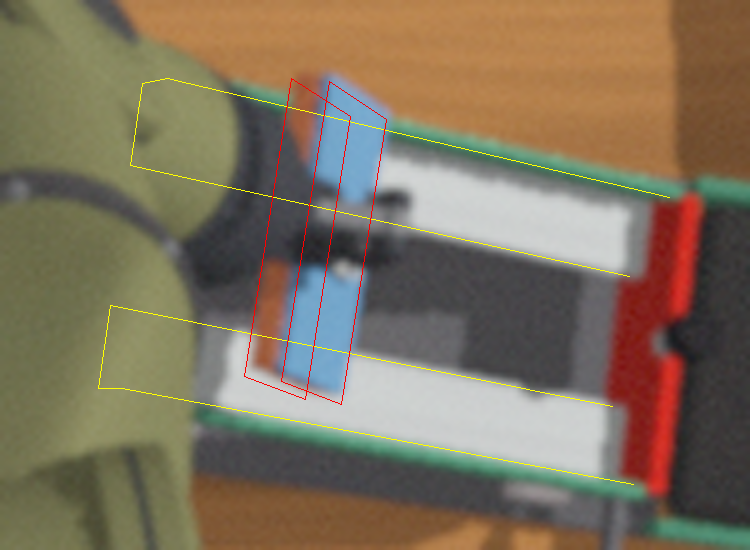

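```bash
python3 -m pendant '[{"grip":1,"translation":[0.03,0.26,0.25],"angular":[0,0,-0.15]},{"grip":1,"translation":[0.03,0.26,0.25],"angular":[0,0,0]},{"grip":1,"translation":[0.03,0.26,0.25],"angular":[0,0,0]},{"grip":1,"translation":[0,0,0],"angular":[0,0,0]},{"grip":1,"translation":[0,0,0],"angular":[0,0,0]}]'
python3 -c "
from h import *
plan(*load_pose(lift=.00,lat=-.001))
grab('side','s11');grab('top','t11')
overlay('side','s11','o11s',(290,230,420,350))
overlay('top','t11','o11t',(340,190,490,300))"
```

```text
time_s: 16.58
eef_pos: [0.517, -0.1324, 0.1606]
tcp_rot: [0.079, 0.967, -0.241, -0.023]
force: [0.5, -0.1, -2.4]
gripper_width: 0.179
t 16.58 p [ 0.517  -0.1324  0.1606] yawy 80.8 z [-0.082 -0.463 -0.882] F [ 0.5 -0.1 -2.4] w 0.179
rot units [-0.01 -0.05  0.01]
d world [ 0.0001 -0.0026 -0.011 ] trans units (tool now) [-0.02  0.1   0.36] (after rot) [-0.02  0.1   0.36]
```

View pics/o11s.png

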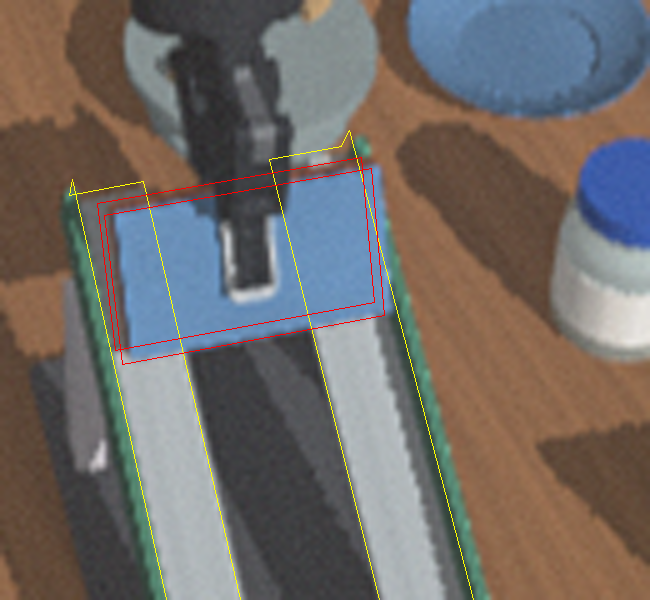

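View pics/o11t.png

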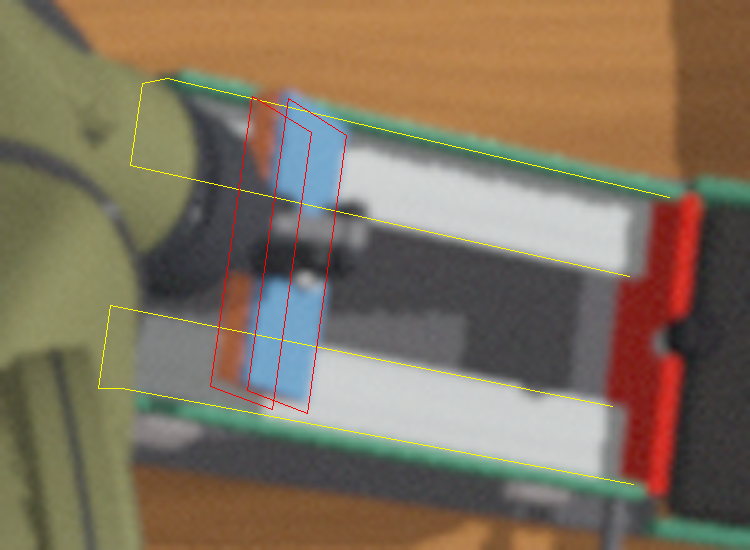

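```bash
python3 -c "
from h import *
crop('s11',300,250,380,320,8.5,'z11s');crop('t11',375,200,425,280,7.4,'z11t')
s,p,Q=st();c=p+Q.apply([0,0,-.013])
for L in ((-60,-8,35),(60,-8,35),(60,-8,-35),(-60,-8,-35)):
  P=c+Q.apply(np.array(L)/1000.);print(L,P.round(4),proj('side',P),proj('top',P))
for d in(.05,.085):
  for y in(65,-65): print(d,y,proj('side',chute([(d*1000,y,0)])),proj('side',chute([(d*1000,y,22)])),proj('top',chute([(d*1000,y,22)])))
"
```

```text
(-60, -8, 35) [ 0.5737 -0.1602  0.1456] [[366.4438509  292.56482476]] [[408.81029186 216.51171005]]
(60, -8, 35) [ 0.4553 -0.1404  0.1461] [[314.06285609 302.32621595]] [[401.02717782 272.13440655]]
(60, -8, -35) [ 0.461  -0.1079  0.2078] [[310.47993803 272.68191123]] [[388.98730293 267.66587218]]
(-60, -8, -35) [ 0.5794 -0.1277  0.2074] [[363.89771749 263.22829578]] [[397.28829591 209.26925625]]
0.05 65 [[363.04606743 278.87168852]] [[364.74616681 275.96769811]] [[393.63113042 210.10385328]]
0.05 -65 [[307.9092918  289.15348357]] [[308.65276772 286.38253751]] [[385.05271085 271.06768736]]
0.085 65 [[366.81601909 293.33234796]] [[368.60078384 290.65503591]] [[407.66919272 213.43007059]]
0.085 -65 [[311.17129157 303.97270219]] [[311.98161791 301.44034155]] [[399.32963584 273.75473675]]
```

View pics/z11s.png

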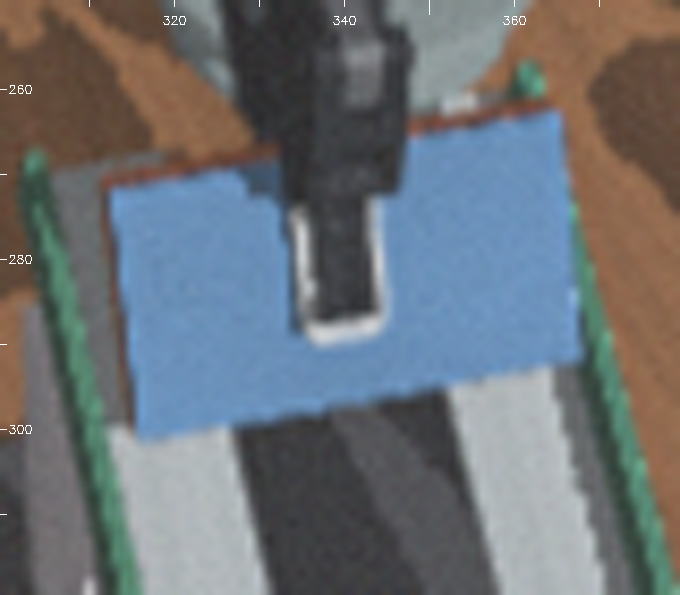

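View pics/z11t.png

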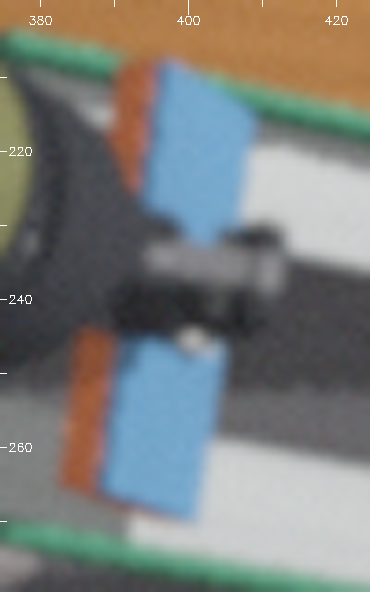

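Both views agree: the tile sits about 2 to 3 mm towards world +x of chute centre. I'll trim 2 mm and lower to contact.

```bash
python3 -m pendant '[{"grip":1,"translation":[0.05,0.05,0.12],"angular":[0,0,0]},{"grip":1,"translation":[0,0.05,0.12],"angular":[0,0,0]},{"grip":1,"translation":[0,0,0],"angular":[0,0,0]},{"grip":1,"translation":[0,0,0],"angular":[0,0,0]}]'
python3 -c "
from h import *
plan(*load_pose(lift=.00,lat=-.003))"
```

```text
time_s: 17.02
eef_pos: [0.5156, -0.1337, 0.1536]
tcp_rot: [0.08, 0.967, -0.242, -0.022]
force: [0.1, 0.7, -2.2]
gripper_width: 0.179
t 17.02 p [ 0.5156 -0.1337  0.1536] yawy 80.6 z [-0.081 -0.463 -0.882] F [ 0.1  0.7 -2.2] w 0.179
rot units [-0.01 -0.04 -0.  ]
d world [-0.0005 -0.001  -0.004 ] trans units (tool now) [0.01 0.03 0.13] (after rot) [0.01 0.03 0.13]
```

```bash
python3 -m pendant '[{"grip":1,"translation":[0,0.02,0.08],"angular":[0,0,0]},{"grip":1,"translation":[0,0.02,0.04],"angular":[0,0,0]},{"grip":1,"translation":[0,0,0],"angular":[0,0,0]},{"grip":1,"translation":[0,0,0],"angular":[0,0,0]}]'
python3 -m pendant '[{"grip":1,"translation":[0,0.01,0.05],"angular":[0,0,0]},{"grip":1,"translation":[0,0,0],"angular":[0,0,0]},{"grip":1,"translation":[0,0,0],"angular":[0,0,0]}]'
python3 -m pendant '[{"grip":1,"translation":[0,0.01,0.05],"angular":[0,0,0]},{"grip":1,"translation":[0,0,0],"angular":[0,0,0]},{"grip":1,"translation":[0,0,0],"angular":[0,0,0]}]'
```

```text
time_s: 17.35
eef_pos: [0.5157, -0.1358, 0.1509]
tcp_rot: [0.08, 0.967, -0.243, -0.022]
force: [-0.5, -2.5, 4.4]
gripper_width: 0.178
time_s: 17.6
eef_pos: [0.5157, -0.137, 0.1503]
tcp_rot: [0.081, 0.966, -0.243, -0.022]
force: [0.2, -2.6, 9.7]
gripper_width: 0.175
time_s: 17.85
eef_pos: [0.5156, -0.1383, 0.1496]
tcp_rot: [0.081, 0.966, -0.244, -0.021]
force: [-0.2, -3.8, 13.5]
gripper_width: 0.177
```

The bed is in contact, with force z up to 13 N. I'll relieve part of that and look before letting go.

```bash
python3 -m pendant '[{"grip":1,"translation":[0,-0.02,-0.09],"angular":[0,0,0]},{"grip":1,"translation":[0,0,0],"angular":[0,0,0]},{"grip":1,"translation":[0,0,0],"angular":[0,0,0]}]'
python3 -c "
from h import *
plan(*load_pose(lift=.00,lat=-.003))
grab('side','s12');grab('top','t12')
crop('s12',300,250,400,330,7,'z12s');crop('t12',360,195,440,285,6.5,'z12t')"
```

```text
time_s: 18.1
eef_pos: [0.5155, -0.1358, 0.1508]
tcp_rot: [0.08, 0.967, -0.243, -0.022]
force: [0.4, -2.5, 8.0]
gripper_width: 0.178
t 18.1 p [ 0.5155 -0.1358  0.1508] yawy 80.5 z [-0.081 -0.466 -0.881] F [ 0.4 -2.5  8. ] w 0.178
rot units [-0.03 -0.04 -0.01]
d world [-0.0004  0.0011 -0.0012] trans units (tool now) [0.02 0.05 0.02] (after rot) [0.02 0.05 0.02]
```

View pics/z12s.png

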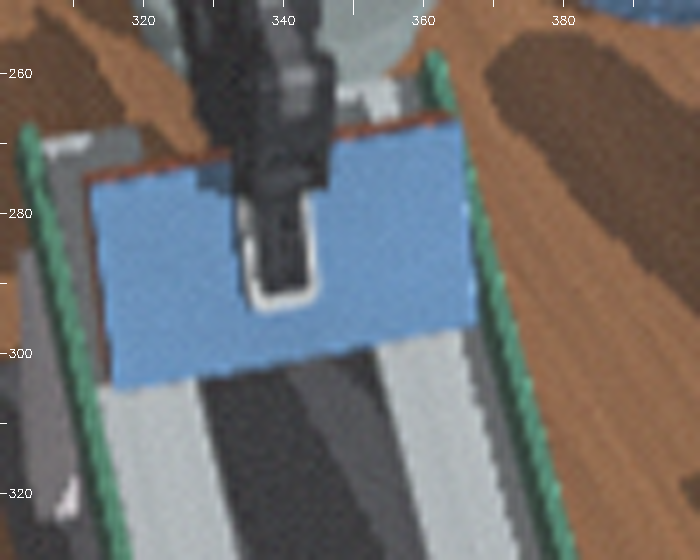

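View pics/z12t.png

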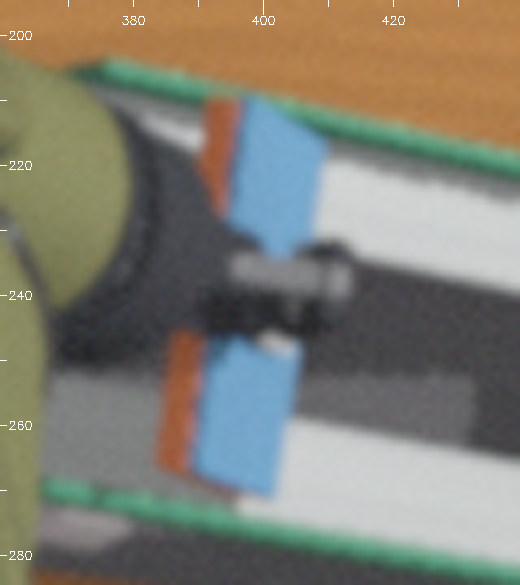

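The tile's lower edge is on the runners, running from (316,305) to (368,297) in the side view. There is a gap to each guide and no side force, so I let go.

```bash
python3 -m pendant '[{"grip":-1,"translation":[0.03,0,0],"angular":[0,0,0]},{"grip":-1,"translation":[0,0,0],"angular":[0,0,0]},{"grip":-1,"translation":[0,0,0],"angular":[0,0,0]},{"grip":-1,"translation":[0,0,0],"angular":[0,0,0]},{"grip":-1,"translation":[0,0,0],"angular":[0,0,0]},{"grip":-1,"translation":[0,0,0],"angular":[0,0,0]},{"grip":-1,"translation":[0,0,0],"angular":[0,0,0]},{"grip":-1,"translation":[0,0,0],"angular":[0,0,0]}]'
python3 -c "
from h import *
grab('side','s13');grab('top','t13')
crop('s13',280,230,440,400,3.5,'z13s')"
```

```text
time_s: 18.87
eef_pos: [0.5148, -0.1341, 0.1497]
tcp_rot: [0.08, 0.967, -0.241, -0.022]
force: [0.3, 0.1, -0.6]
gripper_width: 1.003
```

View pics/z13s.png

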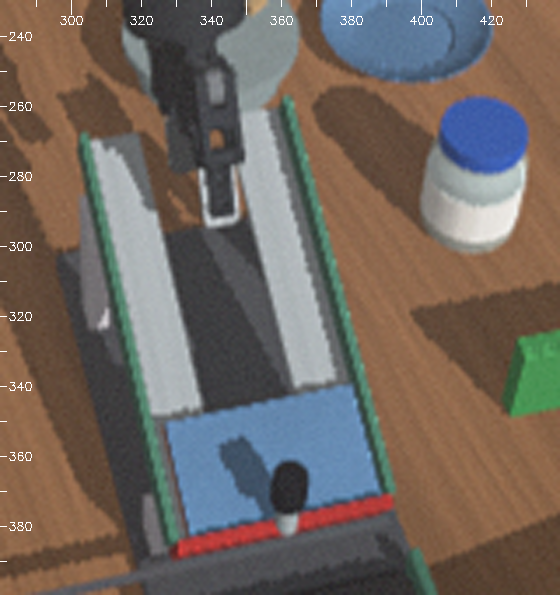

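View pics/t13.png

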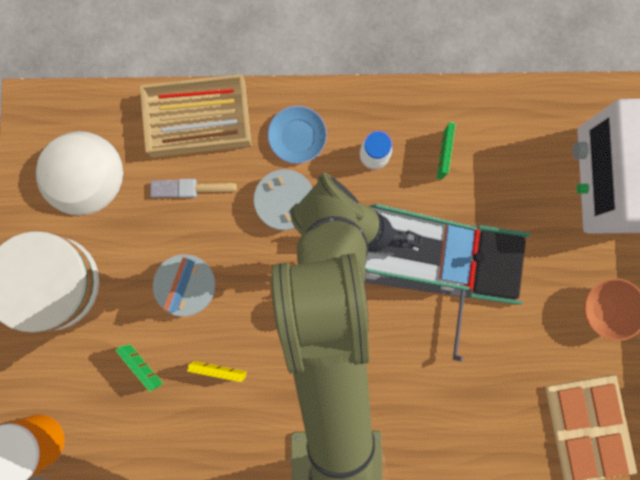

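Tile b lies flat behind the shut gate with its blue face up, spanning (327,349) to (391,373) in the side crop. I retreat along the tool axis and go for tile a.

```bash
python3 -m pendant '[{"grip":-1,"translation":[0,0,-0.5],"angular":[0,0,0]},{"grip":-1,"translation":[0,0,-0.8],"angular":[0,0,0]},{"grip":-1,"translation":[0,0,-0.9],"angular":[0,0,0]},{"grip":-1,"translation":[0,0,-0.9],"angular":[0,0,0]},{"grip":-1,"translation":[0,0,-0.9],"angular":[0,0,0]},{"grip":-1,"translation":[0,0,0],"angular":[-0.8,0,0]},{"grip":-1,"translation":[0,0,0],"angular":[-0.8,0,0]},{"grip":-1,"translation":[0,0,0],"angular":[-0.8,0,0]},{"grip":-1,"translation":[0,0,0],"angular":[-0.8,0,0]},{"grip":-1,"translation":[0,0,0],"angular":[-0.8,0,0.7]},{"grip":-1,"translation":[0,0,0],"angular":[0,0,0.7]},{"grip":-1,"translation":[0,0,0],"angular":[0,0,0]},{"grip":-1,"translation":[0,0,0],"angular":[0,0,0]}]'
python3 -c "
from h import *
plan([.4395,.3405,.22],yaw=70.4)"
```

```text
time_s: 20.05
eef_pos: [0.5243, -0.0785, 0.2556]
tcp_rot: [0.164, 0.986, -0.006, -0.0]
force: [0.9, 1.1, 0.1]
gripper_width: 1.001
t 20.05 p [ 0.5243 -0.0785  0.2556] yawy 71.1 z [-0.002 -0.012 -1.   ] F [0.9 1.1 0.1] w 1.001
rot units [-0.1   0.02  0.1 ]
d world [-0.0848  0.419  -0.0356] trans units (tool now) [ 7.2  12.31  1.03] (after rot) [ 7.35 12.21  1.19]
```

```bash
python3 -m pendant '[{"grip":-1,"translation":[0.52,0.87,0],"angular":[-0.1,0,0.1]},{"grip":-1,"translation":[0.52,0.87,0],"angular":[0,0,0]},{"grip":-1,"translation":[0.52,0.87,0],"angular":[0,0,0]},{"grip":-1,"translation":[0.52,0.87,0],"angular":[0,0,0]},{"grip":-1,"translation":[0.52,0.87,0],"angular":[0,0,0]},{"grip":-1,"translation":[0.52,0.87,0],"angular":[0,0,0]},{"grip":-1,"translation":[0.52,0.87,0],"angular":[0,0,0]},{"grip":-1,"translation":[0.52,0.87,0],"angular":[0,0,0]},{"grip":-1,"translation":[0.52,0.87,0.1],"angular":[0,0,0]},{"grip":-1,"translation":[0.52,0.87,0.1],"angular":[0,0,0]},{"grip":-1,"translation":[0.52,0.87,0.2],"angular":[0,0,0]},{"grip":-1,"translation":[0.52,0.87,0.3],"angular":[0,0,0]},{"grip":-1,"translation":[0.52,0.87,0.3],"angular":[0,0,0]},{"grip":-1,"translation":[0.52,0.87,0.2],"angular":[0,0,0]},{"grip":-1,"translation":[0,0,0],"angular":[0,0,0]},{"grip":-1,"translation":[0,0,0],"angular":[0,0,0]},{"grip":-1,"translation":[0,0,0],"angular":[0,0,0]}]'
python3 -c "
from h import *
plan([.4395,.3405,.067],yaw=70.4)
grab('side','s14');grab('top','t14');crop('s14',190,130,310,260,5,'s14c');crop('t14',120,220,260,350,4.5,'t14c')
s,p,Q=st();y=Q.apply([0,1,0])
for sg in(1,-1,0):
  P=p+y*sg*.0425+[0,0,.013]; print(proj('side',P),proj('top',P))
print(proj('side',[.4397,.3405,.115]),proj('top',[.4397,.3405,.115]))"
```

```text
time_s: 21.47
eef_pos: [0.4409, 0.3394, 0.2188]
tcp_rot: [0.169, 0.986, -0.001, 0.001]
force: [0.3, -0.5, -0.1]
gripper_width: 1.005
t 21.47 p [0.4409 0.3394 0.2188] yawy 70.5 z [ 0.002 -0.001 -1.   ] F [ 0.3 -0.5 -0.1] w 1.005
rot units [-0.01  0.02  0.02]
d world [-0.0014  0.0011 -0.1518] trans units (tool now) [0.07 0.02 5.06] (after rot) [0.06 0.02 5.06]
[[241.37766055 144.6547413 ]] [[142.70756558 272.41176112]]
[[239.77882985 163.23955779]] [[183.44421207 286.5185737 ]]
[[240.59567247 153.74457481]] [[163.05485538 279.45788368]]
[[244.0810016  187.54748821]] [[176.12224902 283.11694174]]
```

View pics/s14c.png

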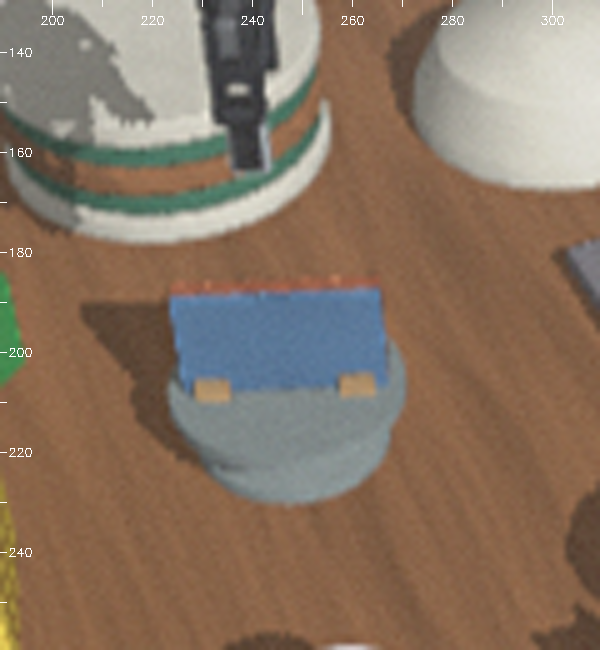

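View pics/t14c.png

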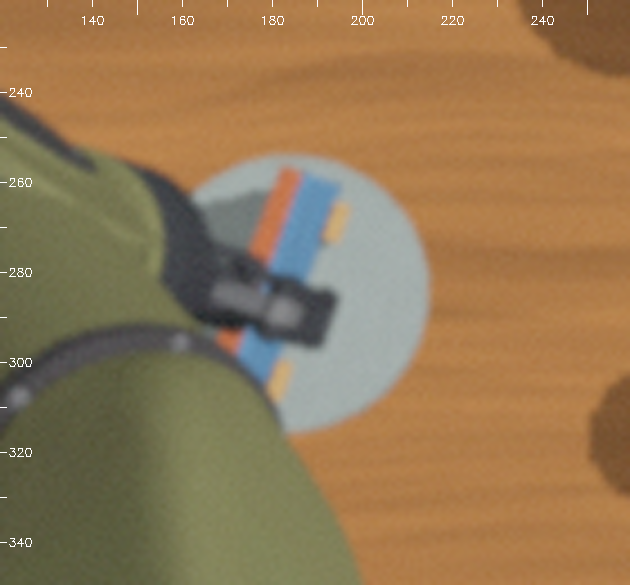

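The predicted fingertip matches within 1 px, and the tile's top centre is at (244.7,186.7) against 244.1,187.5 predicted. I descend on tile a.

```bash
python3 -m pendant '[{"grip":-1,"translation":[0,0.02,0.7],"angular":[0,0,0]},{"grip":-1,"translation":[0,0,0.8],"angular":[0,0,0]},{"grip":-1,"translation":[0,0,0.8],"angular":[0,0,0]},{"grip":-1,"translation":[0,0,0.8],"angular":[0,0,0]},{"grip":-1,"translation":[0,0,0.8],"angular":[0,0,0]},{"grip":-1,"translation":[0,0,0.6],"angular":[0,0,0]},{"grip":-1,"translation":[0,0,0.2],"angular":[0,0,0]},{"grip":-1,"translation":[0,0,0],"angular":[0,0,0]},{"grip":-1,"translation":[0,0,0],"angular":[0,0,0]}]'
python3 -c "
from h import *
plan([.4408,.340,.067],yaw=70.4)
grab('side','s15');crop('s15',190,130,310,260,5,'s15c')"
```

```text
time_s: 22.32
eef_pos: [0.4429, 0.3392, 0.0787]
tcp_rot: [0.171, 0.985, 0.0, 0.001]
force: [0.3, -0.2, 1.1]
gripper_width: 0.999
t 22.32 p [0.4429 0.3392 0.0787] yawy 70.3 z [ 0.003  0.    -1.   ] F [ 0.3 -0.2  1.1] w 0.999
rot units [ 0.01  0.02 -0.02]
d world [-0.0021  0.0008 -0.0117] trans units (tool now) [0.08 0.   0.39] (after rot) [0.07 0.   0.39]
```

View pics/s15c.png

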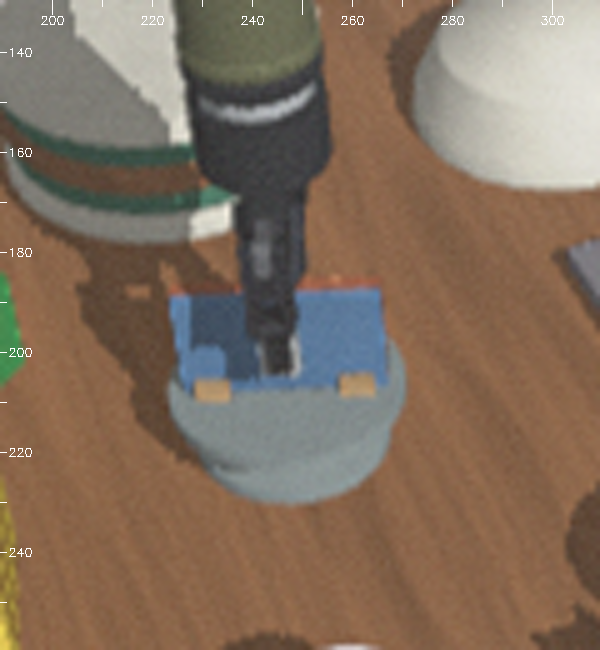

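The finger stands in front of the tile's middle, clear of both stubs at (232,390) and (357,385) in the crop, so I close.

```bash
python3 -m pendant '[{"grip":-1,"translation":[0,0,0.2],"angular":[0,0,0]},{"grip":-1,"translation":[0,0,0.18],"angular":[0,0,0]},{"grip":0,"translation":[0,0,0],"angular":[0,0,0]},{"grip":1,"translation":[0,0,0],"angular":[0,0,0]},{"grip":1,"translation":[0,0,0],"angular":[0,0,0]},{"grip":1,"translation":[0,0,0],"angular":[0,0,0]},{"grip":1,"translation":[0,0,0],"angular":[0,0,0]},{"grip":1,"translation":[0,0,0],"angular":[0,0,0]},{"grip":1,"translation":[0,0,0],"angular":[0,0,0]}]' 50
python3 -m pendant '[{"grip":1,"translation":[0,0,-0.3],"angular":[0,0,0]},{"grip":1,"translation":[0,0,-0.6],"angular":[0,0,0]},{"grip":1,"translation":[0,0,-0.9],"angular":[0,0,0]},{"grip":1,"translation":[0,0,-0.9],"angular":[0,0,0]},{"grip":1,"translation":[0,0,-0.9],"angular":[0,0,0]},{"grip":1,"translation":[0,0,-0.9],"angular":[0,0,0]},{"grip":1,"translation":[0,0,-0.9],"angular":[0,0,0]},{"grip":1,"translation":[0,0,-0.9],"angular":[0,0,0]},{"grip":1,"translation":[0,0,-0.5],"angular":[0,0,0]},{"grip":1,"translation":[0,0,0],"angular":[0,0,-0.7]},{"grip":1,"translation":[0,0,0],"angular":[0,0,-0.8]},{"grip":1,"translation":[0,0,0],"angular":[0,0,0]}]'
python3 -c "
from h import *
T,Rt=load_pose(lift=.12,lat=-.001); 
plan(T,yaw=yawy(Rt))
grab('side','s16')"
```

```text
time_s: 23.12
eef_pos: [0.4425, 0.3399, 0.0669]
tcp_rot: [0.171, 0.985, 0.0, 0.001]
force: [0.2, 0.1, 1.0]
gripper_width: 0.184
time_s: 24.12
eef_pos: [0.4414, 0.3388, 0.2711]
tcp_rot: [0.081, 0.997, -0.0, 0.001]
force: [0.0, 0.1, -2.0]
gripper_width: 0.184
t 24.12 p [0.4414 0.3388 0.2711] yawy 80.7 z [ 0.002 -0.001 -1.   ] F [ 0.   0.1 -2. ] w 0.184
rot units [-0.    0.02  0.01]
d world [ 0.0757 -0.4738 -0.0015] trans units (tool now) [ -5.03 -15.18   0.07] (after rot) [ -5.05 -15.17   0.05]
```

View pics/s16.png

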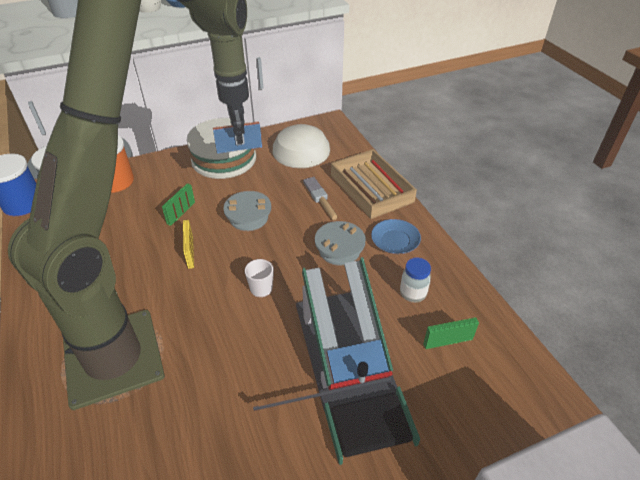

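Tile a is held at (238,138), and tile b rests behind the gate. Next I carry tile a over the load line and lean it.

```bash
python3 -m pendant '[{"grip":1,"translation":[-0.15,-0.45,0],"angular":[0,0,0]},{"grip":1,"translation":[-0.3,-0.9,0],"angular":[0,0,0]},{"grip":1,"translation":[-0.3,-0.9,0],"angular":[0,0,0]},{"grip":1,"translation":[-0.3,-0.9,0],"angular":[0,0,0]},{"grip":1,"translation":[-0.3,-0.9,0],"angular":[0,0,0]},{"grip":1,"translation":[-0.3,-0.9,0],"angular":[0,0,0]},{"grip":1,"translation":[-0.3,-0.9,0],"angular":[0,0,0]},{"grip":1,"translation":[-0.3,-0.9,0],"angular":[0,0,0]},{"grip":1,"translation":[-0.3,-0.9,0],"angular":[0,0,0]},{"grip":1,"translation":[-0.3,-0.9,0],"angular":[0,0,0]},{"grip":1,"translation":[-0.3,-0.9,0],"angular":[0,0,0]},{"grip":1,"translation":[-0.3,-0.9,0],"angular":[0,0,0]},{"grip":1,"translation":[-0.3,-0.9,0],"angular":[0,0,0]},{"grip":1,"translation":[-0.3,-0.9,0],"angular":[0,0,0]},{"grip":1,"translation":[-0.3,-0.9,0],"angular":[0,0,0]},{"grip":1,"translation":[-0.3,-0.9,0],"angular":[0,0,0]},{"grip":1,"translation":[-0.3,-0.9,0],"angular":[0,0,0]},{"grip":1,"translation":[-0.1,-0.3,0],"angular":[0,0,0]}]'
python3 -m pendant '[{"grip":1,"translation":[0,0,0],"angular":[0.6,0,0]},{"grip":1,"translation":[0,0,0],"angular":[0.7,0,0]},{"grip":1,"translation":[0,0,0],"angular":[0.7,0,0]},{"grip":1,"translation":[0,0,0],"angular":[0.7,0,0]},{"grip":1,"translation":[0,0,0],"angular":[0.7,0,0]},{"grip":1,"translation":[0,0,0],"angular":[0.67,0,0]},{"grip":1,"translation":[0,0,0],"angular":[0,0,0]},{"grip":1,"translation":[0,0,0],"angular":[0,0,0]}]'
python3 -c "
from h import *
plan(*load_pose(lift=.015,lat=-.001))"
```

```text
time_s: 25.67
eef_pos: [0.516, -0.1404, 0.2704]
tcp_rot: [0.087, 0.996, -0.002, 0.0]
force: [0.6, -0.6, -3.1]
gripper_width: 0.182
time_s: 26.33
eef_pos: [0.5169, -0.1321, 0.2702]
tcp_rot: [0.079, 0.967, -0.24, -0.019]
force: [-0.1, -0.6, -1.8]
gripper_width: 0.179
t 26.33 p [ 0.5169 -0.1321  0.2702] yawy 80.7 z [-0.075 -0.461 -0.884] F [-0.1 -0.6 -1.8] w 0.179
rot units [0.02 0.01 0.01]
d world [ 0.0002 -0.0029 -0.1056] trans units (tool now) [-0.02  1.56  3.16] (after rot) [-0.02  1.57  3.15]
```

```bash
python3 -m pendant '[{"grip":1,"translation":[0,0.26,0.52],"angular":[0,0,0]},{"grip":1,"translation":[0,0.26,0.52],"angular":[0,0,0]},{"grip":1,"translation":[0,0.26,0.52],"angular":[0,0,0]},{"grip":1,"translation":[0,0.26,0.52],"angular":[0,0,0]},{"grip":1,"translation":[0,0.26,0.52],"angular":[0,0,0]},{"grip":1,"translation":[0,0.26,0.52],"angular":[0,0,0]},{"grip":1,"translation":[0,0,0],"angular":[0,0,0]},{"grip":1,"translation":[0,0,0],"angular":[0,0,0]},{"grip":1,"translation":[0,0,0],"angular":[0,0,0]}]'
python3 -c "
from h import *
plan(*load_pose(lift=.00,lat=-.001))
grab('side','s17');grab('top','t17')
crop('s17',300,250,400,330,7,'z17s');crop('t17',360,195,440,285,6.5,'z17t')"
```

```text
time_s: 27.08
eef_pos: [0.517, -0.1375, 0.1674]
tcp_rot: [0.081, 0.967, -0.241, -0.018]
force: [-0.4, 0.2, -1.7]
gripper_width: 0.177
t 27.08 p [ 0.517  -0.1375  0.1674] yawy 80.3 z [-0.075 -0.463 -0.883] F [-0.4  0.2 -1.7] w 0.177
rot units [ 0.01  0.01 -0.04]
d world [ 0.      0.0024 -0.0178] trans units (tool now) [0.01 0.35 0.49] (after rot) [0.01 0.35 0.49]
```

View pics/z17s.png

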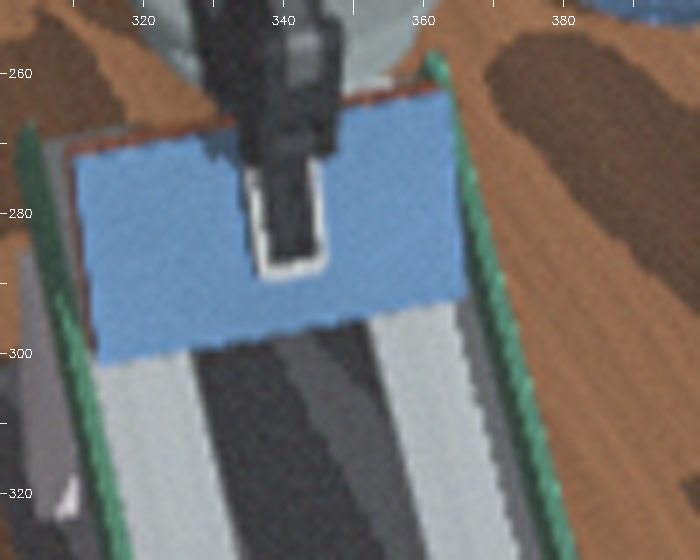

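View pics/z17t.png

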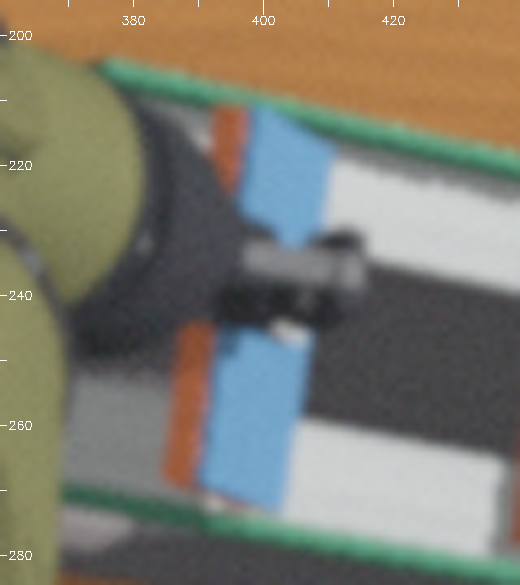

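This tile sits about 2.5 mm towards −x of centre, so I trim and lower.

```bash
python3 -m pendant '[{"grip":1,"translation":[-0.07,0.17,0.2],"angular":[0,0,0]},{"grip":1,"translation":[0,0.17,0.2],"angular":[0,0,0]},{"grip":1,"translation":[0,0,0],"angular":[0,0,0]},{"grip":1,"translation":[0,0,0],"angular":[0,0,0]},{"grip":1,"translation":[0,0,0],"angular":[0,0,0]}]'
python3 -c "
from h import *
plan(*load_pose(lift=.00,lat=.0012))
grab('side','s18');grab('top','t18')
crop('s18',300,250,400,330,7,'z18s');crop('t18',360,195,440,285,6.5,'z18t')"
```

```text
time_s: 27.6
eef_pos: [0.52, -0.1348, 0.1516]
tcp_rot: [0.08, 0.967, -0.242, -0.018]
force: [1.6, -3.7, 2.5]
gripper_width: 0.186
t 27.6 p [ 0.52   -0.1348  0.1516] yawy 80.5 z [-0.074 -0.466 -0.882] F [ 1.6 -3.7  2.5] w 0.186
rot units [-0.02  0.02 -0.02]
d world [-0.0008 -0.0006 -0.002 ] trans units (tool now) [0.02 0.01 0.07] (after rot) [0.02 0.01 0.07]
```

View pics/z18s.png

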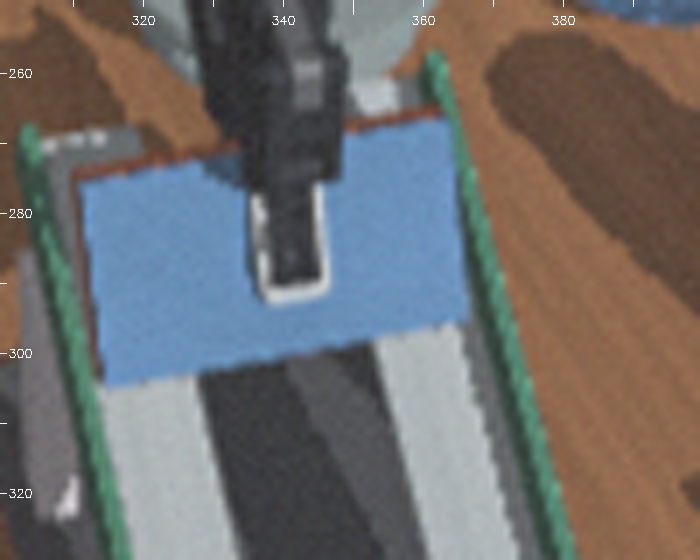

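View pics/z18t.png

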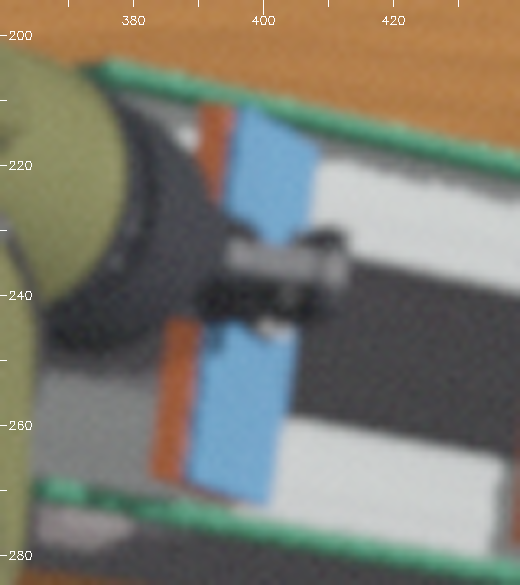

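The tile is in contact (force change +4 N) and centred, with similar gaps at left (105,385) and right (468,320) in the crop. I let go.

```bash
python3 -m pendant '[{"grip":1,"translation":[0,0,0.03],"angular":[0,0,0]},{"grip":1,"translation":[0,0,0],"angular":[0,0,0]},{"grip":-1,"translation":[0,0,0],"angular":[0,0,0]},{"grip":-1,"translation":[0,0,0],"angular":[0,0,0]},{"grip":-1,"translation":[0,0,0],"angular":[0,0,0]},{"grip":-1,"translation":[0,0,0],"angular":[0,0,0]},{"grip":-1,"translation":[0,0,0],"angular":[0,0,0]},{"grip":-1,"translation":[0,0,0],"angular":[0,0,0]},{"grip":-1,"translation":[0,0,0],"angular":[0,0,0]},{"grip":-1,"translation":[0,0,0],"angular":[0,0,0]},{"grip":-1,"translation":[0,0,0],"angular":[0,0,0]}]'
python3 -c "
from h import *
grab('side','s19');grab('top','t19')
crop('s19',280,230,440,400,3.5,'z19s')"
```

```text
time_s: 28.62
eef_pos: [0.5195, -0.1336, 0.1501]
tcp_rot: [0.08, 0.967, -0.241, -0.019]
force: [0.4, 0.7, 1.0]
gripper_width: 1.0
```

View pics/z19s.png

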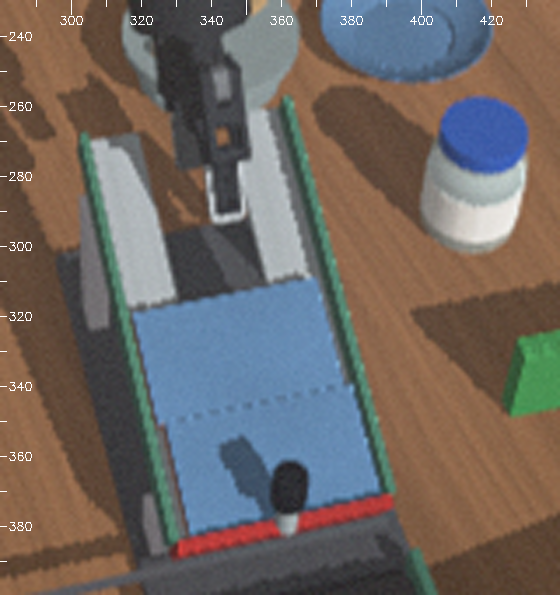

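Both tiles lie flat in a row with the blue faces up. I retreat and make a last check.

```bash
python3 -m pendant '[{"grip":-1,"translation":[0,0,-0.5],"angular":[0,0,0]},{"grip":-1,"translation":[0,0,-0.8],"angular":[0,0,0]},{"grip":-1,"translation":[0,0,-0.9],"angular":[0,0,0]},{"grip":-1,"translation":[0,0,-0.9],"angular":[0,0,0]},{"grip":-1,"translation":[0,0,-0.9],"angular":[0,0,0]},{"grip":-1,"translation":[0,0,-0.9],"angular":[0,0,0]},{"grip":-1,"translation":[0,0,0],"angular":[0,0,0]},{"grip":-1,"translation":[0,0,0],"angular":[0,0,0]}]'
python3 -c "
from h import *
plan()
grab('side','s20');grab('top','t20')"
```

```text
time_s: 29.38
eef_pos: [0.5314, -0.0646, 0.2809]
tcp_rot: [0.079, 0.967, -0.24, -0.017]
force: [-0.1, -0.7, -1.9]
gripper_width: 1.001
t 29.38 p [ 0.5314 -0.0646  0.2809] yawy 80.5 z [-0.071 -0.462 -0.884] F [-0.1 -0.7 -1.9] w 1.001
```

View pics/s20.png

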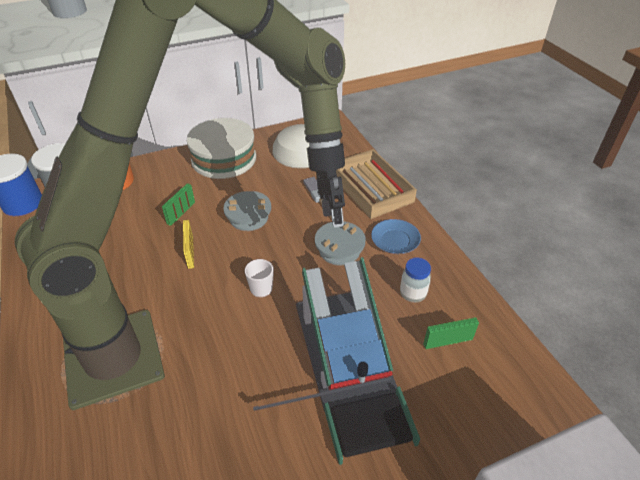

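View pics/t20.png

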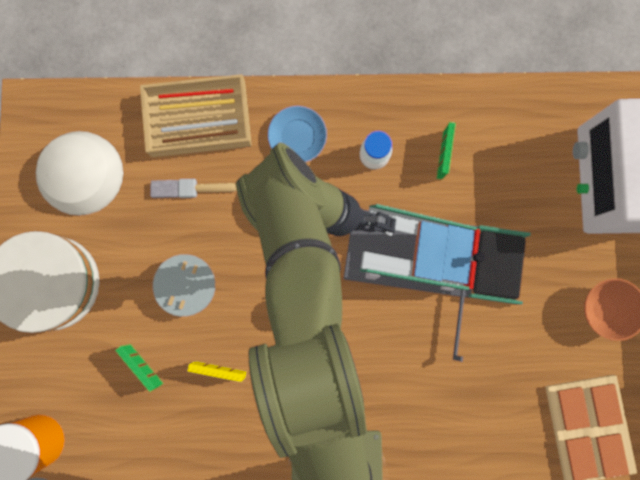

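The final views show the two blue tiles in a row behind the shut gate, from (318,315) to (391,375) in the side view. The cup, jar, dish and brush are where they began, and the arm is clear, so I hand in.

```bash
python3 -c "
from workcell import bot
print(bot.job_done())"
```

```text
the job is handed in; nothing more can be done
None
```

The job is handed in, at about 29 s of the 72 s allowed. I slid the empty chute's gate shut to its end stop. I then set tile b and tile a in turn onto the bed at the load line, leaning about 28° back, and let each one lie back and slide down.

- **Last checks:** both final views show the two tiles flat in a row behind the shut gate, blue faces up. The cup, jar, dish and brush look unmoved. The arm is open, raised and touching nothing. The highest force I read was about 28 N, while pushing the gate against its stop.
- **What disagreed:** the two cameras differed by about 2 px, and my first chute yaw was about 1° off. I refitted the yaw and trimmed each tile by about 2 mm across the chute before releasing it. The refit still left errors of up to about 2.5 px, so I set the final centring by eye from the gaps to the guides.

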